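# Feed the profile block under the guard with the push stick and run the clamp switch

## Task

Take the orange push stick from its blue tray and use it to square the white window-profile block against the aluminium fence, then feed it steadily along the fence, kept against it all the way under the yellow guard bridge, until it is fully home on the red end stop; never touch the block with the gripper or arm. Once the block is home, push the toggle on the grey console over to its green side, hold it there for a good second and let it spring back to the middle; never push it to the red side. Finish with the stick laid flat inside its tray and all other things left where they were.

Things in the scene. Friction and masses are not known exactly. Their poses are not given: they have to be found in the camera images.
- bed: fixed feed bed, dark steel plate x -80 to 55, y -210 to 185 mm, top face at z = 12 mm; origin on the bench, z up; feed direction is its +y. Aluminium fence along the whole +x side: inner face at x = 30 mm, 22 mm thick, top at z = 34 mm. A block that is home (on stop and fence) has its centre at x = 5, y = 110 mm
- bed_stop (a point): middle of the foot of the red end stop's face, at x = -12.5, y = 160, z = 12 mm of the bed; the stop spans bed x -55 to 30 mm, top at z = 46 mm
- bed_bridge (a point): centre of the underside of the yellow guard bridge's bar, at x = -13.5, y = 20, z = 70 mm of the bed; bar 24 mm wide along y, top at z = 88 mm; it spans the bed between two posts 14 x 24 mm centred at bed x = -87 and 60 mm
- block: white window-profile block, 50 (x) x 100 (y, its length) x 40 mm (z), about 0.2 to 0.4 kg, two black gasket lines along its top; origin at the centre of its underside. Starts on the bed before (-y of) the bridge, some 12 to 30 mm off the fence and up to 0.2 rad askew; home, its axes are parallel to the bed's. It stays where it is left
- stick: push stick, 205 mm long, 0.13 kg, orange bar with an upright black grip. Origin on the underside below the grip's centre; x forward to the nose, z up. Bar: x -20 to 125, y -12 to 12, 14 mm high. Grip: x -20 to 20, y -12 to 12 (24 mm wide), z 14 to 68 mm. Starts in the tray
- stick_nose (a point): inner corner of the stick's L-shaped nose on its underside, at x = 125, y = 0 mm of the stick. From it a cheek finger runs ahead to x = 185 (y 0 to 12), and the heel's pushing face runs right to y = -30 mm; both 14 mm high. Stick along the feed direction: heel bears on the block's rear end, cheek on its side away from the fence
- stick_mid (a point): point on the stick's underside at mid-length, x = 80 mm in the stick's frame
- tray: fixed blue tray 260 (x) x 120 (y) x 18 mm high, walls and floor 5 mm thick; origin at the centre of its underside. The stick starts in it, lying flat along the tray's x, nose towards +x; it may be returned either way round
- console: fixed grey switch box 60 x 60 x 50 mm high, origin at the centre of its underside; green mark on the top's +y side, red mark on the -y side, the toggle stands upright from the middle of the top
- toggle (a joint): toggle angle in rad, 0 upright, positive towards the console's +y (green), range -0.5 to 0.5, spring-centred with 0.5 Nm/rad (about 3 N at the tip for 0.45 rad); over to the green side is more than 0.35
- toggle_tip (a point): tip of the toggle, 72 mm above its pivot (pivot at the centre of the console's top, z = 50 mm); steel stem of 10 mm diameter, black knob of 16 mm diameter on its last 22 mm
- tub: bystander: round white open tub of screws, 80 mm diameter, 45 mm high, origin at the centre of its underside; it may stand where the console could be
- tape: bystander: black and yellow tape measure 72 x 66 x 40 mm, origin at the centre of its underside
- knife: bystander: glazing knife lying along x, 230 mm long, 48 mm wide, wooden handle 20 mm thick; origin on the bench at its middle
- drill: bystander: teal cordless drill standing on its battery (115 x 75 mm), 195 mm high, origin at the centre of its underside
- cleaner: bystander: blue bottle, 64 mm diameter, 190 mm high, origin at the centre of its underside
- spare: bystander: brown profile offcut 50 x 160 x 40 mm, origin at the centre of its underside

How it is judged:
By the outcome, as a careful person would: the job done as asked, in the order asked, and still so for the second after the job is handed in, with the robot touching nothing.
It also fails if it takes over 72 s, if anything falls off the work surface, if the arm or the gripper's body presses on something with over 40 N, if the wrist force passes 120 N, or if a joint passes its speed limit or range.

## Robot

A 7-joint arm with a two-finger parallel gripper is mounted at the origin on the work surface. World frame = base frame: x ahead of the robot, y to its left, z up, the work surface at z = 0. Lengths are in mm, angles in rad, forces in N, time in s.
With the tool pointing down it reaches from about 425 to 950 mm from the base axis. Payload 4.7 kg.
Tool frame: the origin (TCP) lies at the very end of the fingers, on their centre line; the grasp point (between the pads) lies hold_point_z behind it (hold_point_z is the distance from the TCP to the grasp point, in mm); z points along the fingers, y is the direction in which the jaws open and shut (so a half turn about z gives the same grasp; the last joint's range is limited). The gripper opens to 85 mm and grips with 20 to 120 N. Pads are 22 mm wide; open, the fingers measure 114 mm over their backs; the gripper's body (76 mm by 85 mm) begins 54 mm behind the grasp point. The pads swing forward as they close: fully open they stand 13 mm farther back than shut.
Start: joints at [1.214, 0.469, -0.049, 1.532, 0.024, 1.141, -0.082], TCP at [217.372, -639.062, 206.235] pointing down, gripper open.
Joint ranges: [-2.59, 2.59], [-0.33, 1.99], [-1.39, 1.29], [0.1, 2.45], [-1.04, 4.18], [0.21, 1.99], [-2.66, 2.66]. Speed limits (rad/s): [2.57, 2.57, 3.14, 3.14, 3.14, 3.14, 3.14].

## Interface

Orientations are given as a unit quaternion [w, x, y, z].
In Python, from plant import * gives the robot as it stands. The module is installed in compiled form; this text tells all that it offers.
- The arm moves only by the tool play_rows, never from a script. Its argument "moves" is text: rows parted by semicolons, each of 5 numbers parted by spaces: the opening, from 0 (shut) to 1 (fully open), then the shift along the tool's x, y, z in m, then the turn about the tool's z in degrees. In form: fingers x y z yaw; .... A call has 1 to 5 rows; each row is the pose to reach, as a shift and turn from the pose measured when the call began, along the tool's axes at that moment; what a row does not reach only later rows make up. A row lasts 1/10 s, in which the tool goes at most 50 mm and 8.59 degrees, less where a joint would pass 70% of its speed; a pose out of reach is approached as far as the arm can. A call with a gripper value outside its range is refused whole. The fingers move at their own pace and stop on an object; the grip force is fixed at half the most. Time passes only in rows, so rows that repeat a pose let the fingers close. It gives the time, the measured TCP pose, the force and the opening at its end, in the units of the state.
- observe(): the state, without advancing time (a new reading comes with each control period).
- snapshot(name): name is "scene" or "top"; returns the picture (400x640x3 uint8, blue, green, red); there is no depth.
- camera_info(name): a dict with "fovy" (degrees; the focal length in pixels is half the picture's height over the tangent of half this angle, whatever the lens; pixels are square), "cx", "cy" (the principal point, pixels), "rvec" (rotation vector, rad) and "tvec" (3), from world to camera coordinates, as OpenCV has them. Camera axes: x right, y down, z forward; pixel columns grow to the right and rows downward; lengths in mm; the calibration is good to about 2 mm. A picture is of the moment at which its call begins. camera_info takes no time and is no camera call.
- finish_job(): hands the job in, once; it reports no verdict.
Trained networks look in the newest picture that a camera, given by its name, has taken for a name from the list of things; names that differ only in an ending like _2 or _b are one class to them, and where a whole thing is asked for, a point or a joint stands for the part that bears it (a point fixed in the world has none). Each returns a list of dicts, best first, with "p" (0 to 1); they miss things now and then, are a little off and sometimes report something else, mostly with a low value. They report only what shows in the picture. A call takes as long as a camera call.
- find_in(camera, thing): "rect" ([left, top, right, bottom] in pixels, round what is visible of it).
- cut_out(camera, thing): "region" (400x640 bool, what is visible of it) and "rect" ([left, top, right, bottom] in pixels, round what is visible of it).
The state is a dict: "time_s": time; "joint_positions": joint angles; "joint_velocities": joint speeds; "joint_efforts": joint torques, N m; "tcp_pos": TCP position; "tcp_rot": TCP orientation; "contact_force": force on the tool from outside, world axes, zero at the start; "moment": the same for the moment, N m; "grip_width": finger opening in mm.
Only numpy, scipy, OpenCV 4.12 (cv2) and the standard library are available. Lean on these libraries where they do the work, as an engineer would, in place of code of your own. Each camera call takes 0.05 s, during which the arm holds its last target. There are 200 camera calls.

## Working session

There is one attempt and no reset: what is moved stays moved. The work goes in short steps, Python scripts to look and compute and a tool call to move; the robot and the scene stay as the last step left them, time stands still between calls to the robot, and variables do not carry over. Pictures are saved under pics/ and viewed, about 8 in all and at most 12, crops included, and the job is handed in when it is done.

Besides the shell and the picture viewer there is one more tool, called as name(argument=value, ...) on one line, values as JSON. play_rows: Moves the arm, as the interface text tells. Its arguments: {"type":"object","properties":{"moves":{"type":"string"}},"required":["moves"]}

```bash
mkdir -p pics
cat > h.py <<'E'
from plant import *
import numpy as np, cv2
from scipy.spatial.transform import Rotation as R
def cam(n):
    c=camera_info(n); f=200/np.tan(np.radians(c["fovy"])/2)
    K=np.array([[f,0,c["cx"]],[0,f,c["cy"]],[0,0,1]]); 
    return K,np.array(c["rvec"],float).ravel(),np.array(c["tvec"],float).ravel()
def proj(n,P):
    K,r,t=cam(n); return cv2.projectPoints(np.array(P,float).reshape(-1,3),r,t,K,None)[0].reshape(-1,2)
def back(n,uv,z):
    K,r,t=cam(n); M=cv2.Rodrigues(r)[0]; c=-M.T@t
    uv=np.array(uv,float).reshape(-1,2)
    d=(M.T@np.linalg.inv(K)@np.c_[uv,np.ones(len(uv))].T).T
    return c+d*((z-c[2])/d[:,2])[:,None]
def pos(n): 
    K,r,t=cam(n); return -cv2.Rodrigues(r)[0].T@t
E
python3 - <<'E'
from h import *
for n in("scene","top"):
    im=snapshot(n); cv2.imwrite(f"pics/{n}0.png",im); print(n,pos(n).round(),camera_info(n))
    for th in "bed block stick tray console toggle tub tape knife drill cleaner spare".split():
        r=cut_out(n,th)
        for d in r[:2]:
            if d["p"]<.3: continue
            m=d["region"].astype(np.uint8); cs=max(cv2.findContours(m,0,2)[0],key=cv2.contourArea)
            rr=cv2.boxPoints(cv2.minAreaRect(cs))
            print(th,round(d["p"],2),np.round(d["rect"]), back(n,rr,0)[:,:2].round().tolist())
print(observe())
E
```

```text
scene [ 896. -558. 1175.] {'fovy': 49.66277144777742, 'cx': 310.2688041122607, 'cy': 201.10529763243488, 'rvec': array([ 2.52425544,  0.69870904, -0.20280553]), 'tvec': array([-470.44221113, -205.74586658, 1493.90306224])}
bed 0.84 [276. 151. 381. 264.] [[495.0, -132.0], [471.0, 307.0], [670.0, 276.0], [668.0, -142.0]]
block 0.58 [292. 204. 326. 238.] [[516.0, -78.0], [547.0, 36.0], [609.0, 9.0], [577.0, -102.0]]
block 0.48 [283. 143. 305. 164.] [[326.0, 194.0], [376.0, 240.0], [437.0, 165.0], [388.0, 121.0]]
stick 0.69 [302. 108. 359. 129.] [[305.0, 354.0], [455.0, 489.0], [503.0, 419.0], [355.0, 289.0]]
stick 0.61 [209. 224. 216. 237.] [[295.0, -198.0], [302.0, -185.0], [345.0, -210.0], [338.0, -223.0]]
tray 0.96 [293.  97. 371. 139.] [[287.0, 318.0], [461.0, 536.0], [550.0, 427.0], [380.0, 222.0]]
console 0.91 [201. 220. 232. 256.] [[298.0, -256.0], [295.0, -181.0], [395.0, -193.0], [396.0, -266.0]]
toggle 0.37 [208. 223. 215. 235.] [[294.0, -197.0], [302.0, -186.0], [337.0, -212.0], [329.0, -223.0]]
tub 0.88 [268. 182. 293. 204.] [[363.0, 35.0], [433.0, 77.0], [486.0, -6.0], [418
[... 2736 characters left out ...]
ositions': array([ 1.21410887,  0.46864271, -0.04859562,  1.5325166 ,  0.02407952,
        1.14099554, -0.08229974]), 'joint_velocities': array([-0.00021329,  0.00137304, -0.00020736,  0.00138483,  0.00103592,
       -0.00032301, -0.00074021]), 'joint_efforts': array([-1.52558632e-04, -5.10173750e+01, -4.68383473e-02, -2.38011253e+01,
        1.08028133e-02,  8.45570430e-04,  2.96714695e-06]), 'tcp_pos': array([ 217.36620905, -639.05457391,  206.19896751]), 'tcp_rot': array([5.15012179e-06, 9.86599610e-01, 1.63160071e-01, 2.87515837e-05]), 'contact_force': array([-0.43201849, -0.77385812,  0.34864093]), 'moment': array([ 0.01778069,  0.04116708, -0.05502577]), 'grip_width': 85.4797099903709}
```

View pictures.

Run:
```python
import cv2
a=cv2.imread("pics/top0.png")[80:310,100:500]; cv2.imwrite("pics/a.png",cv2.resize(a,None,fx=2,fy=2,interpolation=2))
a=cv2.imread("pics/scene0.png")[80:345,130:430]; cv2.imwrite("pics/b.png",cv2.resize(a,None,fx=2.2,fy=2.2,interpolation=2))
```

```text
(no output)
```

View pics/a.png

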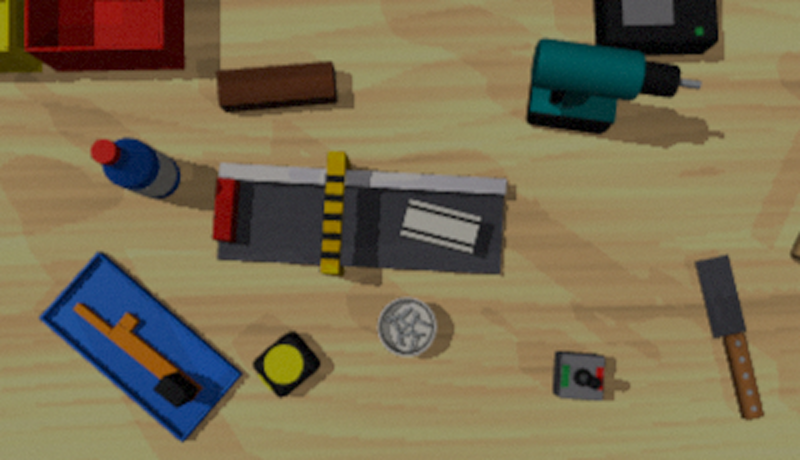

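View pics/b.png

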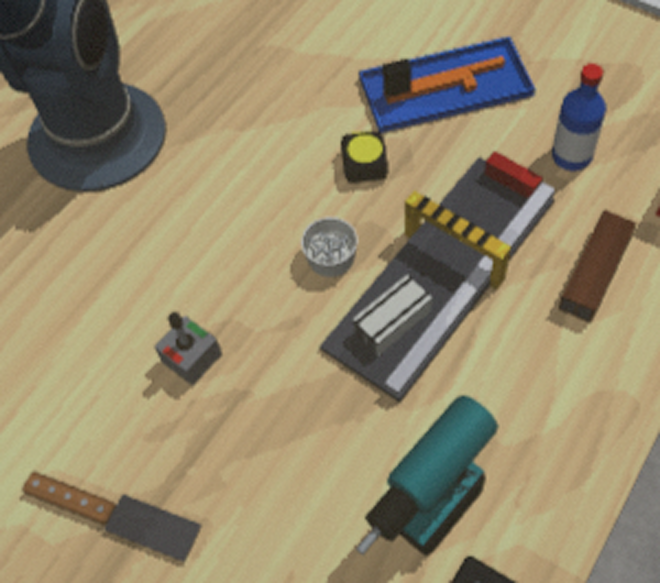

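The pictures show the bed running along world +y. In the top crop the block is at about (440,225), skewed, with its feed end nearer the fence. The stick is in the tray with its grip at (175,388) and nose at (78,308). The console is at (583,375) with green towards +y, and the tub is at (407,327). Next I fit precise poses from silhouettes in both views.

```bash
cat > fit.py <<'E'
from h import *
from scipy.optimize import minimize
S=4
def box(x0,x1,y0,y1,z0,z1): return np.array([[x,y,z] for x in(x0,x1) for y in(y0,y1) for z in(z0,z1)],float)
def place(P,p,z=0):
    c,s=np.cos(p[2]),np.sin(p[2]); return np.c_[P[:,0]*c-P[:,1]*s+p[0],P[:,0]*s+P[:,1]*c+p[1],P[:,2]+z]
def render(n,boxes,p,z,r,minus=()):
    l,t,w,h=r; m=np.zeros((h*S,w*S),np.uint8)
    for bs,v in((boxes,1),(minus,0)):
        for b in bs:
            uv=proj(n,place(b,p,z))+.5-[l,t]
            q=cv2.convexHull((uv*S*16).round().astype(np.int32).reshape(-1,1,2))
            cv2.fillConvexPoly(m,q,v,shift=4)
    return cv2.resize(m.astype(np.float32),(w,h),interpolation=cv2.INTER_AREA)
def fit(masks,boxes,p0,z=0,minus=()):
    R_={}
    for n,m in masks.items():
        l,t,w,h=cv2.boundingRect(m.astype(np.uint8)); l=max(l-12,0);t=max(t-12,0); R_[n]=(l,t,w+24,h+24)
    def cost(q):
        p=np.array(p0)+np.array(q)*[10,10,.1]; e=0
        for n,m in masks.items():
            l,t,w,h=R_[n]; mm=m[t:t+h,l:l+w].astype(np.float32)
            r=render(n,boxes,p,z,(l,t,mm.shape[1],mm.shape[0]),minus); e+=np.abs(r-mm).sum()/mm.sum()
        return e
    best=None
    for s in(1.,.3):
        x0=np.zeros(3) if best is None else best.x
        best=minimize(cost,x0,method="Nelder-Mead",options=dict(initial_simplex=x0+s*np.array([[0,0,0],[1,0,0],[0,1,0],[0,0,1]]),xatol=.01,fatol=1e-5))
    return np.array(p0)+best.x*[10,10,.1],best.fun
def near(n,th,d):
    r=[x for x in cut_out(n,th)][0]["region"].astype(np.uint8); return cv2.dilate(r,np.ones((2*d+1,)*2))>0
def clean(m,k=3):
    m=cv2.morphologyEx(m.astype(np.uint8),cv2.MORPH_CLOSE,np.ones((k,k))); N,L,st,_=cv2.connectedComponentsWithStats(m)
    return L==1+np.argmax(st[1:,4])
BED=[box(-80,55,-210,185,0,12),box(30,52,-210,185,0,34),box(-55,30,160,185,0,46)]
BR=[box(-94,67,8,32,70,88),box(-94,-80,8,32,0,88),box(53,67,8,32,0,88)]
STK=[box(-20,125,-12,12,0,14),box(105,185,0,12,0,14),box(105,125,-30,12,0,14)]
GRIP=[box(-20,20,-12,12,14,68)]
E
python3 - <<'E'
from fit import *
import plant
print([k for k in dir(plant) if not k.startswith('_')], getattr(plant,'hold_point_z',None))
I={n:snapshot(n) for n in("scene","top")}
HS={n:cv2.cvtColor(i,cv2.COLOR_BGR2HSV) for n,i in I.items()}
N=("scene","top")
def hull(m):
    c=np.vstack(cv2.findContours(m.astype(np.uint8),0,2)[0]); o=np.zeros(m.shape,np.uint8); cv2.fillConvexPoly(o,cv2.convexHull(c),1); return o>0
M={}
M["tray"]={n:hull(clean((HS[n][...,0]>100)&(HS[n][...,0]<130)&(HS[n][...,1]>110)&near(n,"tray",4),1)) for n in N}
tm={n:cv2.erode(M["tray"][n].astype(np.uint8),np.ones((3,3)))>0 for n in N}
M["stick"]={n:clean((HS[n][...,0]<22)&(HS[n][...,1]>110)&(HS[n][...,2]>60)&tm[n],1) for n in N}
M["bed"]={n:near(n,"bed",0) for n in N}
M["block"]={"scene":near("scene","block",0),"top":near("top","block",0)}
M["console"]={n:clean((HS[n][...,1]<60)&near(n,"console",3)) for n in N}
BB=[box(-25,25,-50,50,0,40)]
for nm,bx,p0,z,mi in(("tray",[box(-130,130,-60,60,0,18)],(420,370,.82),0,()),("stick",STK,(370,290,.82),5,GRIP),
  ("bed",BED+BR,(585,80,-.05),0,()),("block",BB,(575,-46,.2),12,()),("console",[box(-30,30,-30,30,0,50)],(350,-225,0),0,())):
    for k in(M[nm],)+tuple({n:M[nm][n]} for n in N):
        p,c=fit(k,bx,p0,z,mi); print(nm,list(k),p.round(3),round(c,3))
    if 1:
        for n in N: 
            pp=p if nm!="x" else p
    globals().setdefault("P",{})[nm]=fit(M[nm],bx,p0,z,mi)[0]
import pickle; pickle.dump(P,open("P.pkl","wb"))
def draw(n):
    im=cv2.resize(I[n],None,fx=4,fy=4,interpolation=cv2.INTER_CUBIC)
    for nm,bx,z in(("tray",[box(-130,130,-60,60,0,18)],0),("stick",STK+GRIP,5),("bed",BED+BR,0),("block",BB,12),("console",[box(-30,30,-30,30,0,50)],0)):
        for b in bx:
            uv=((proj(n,place(b,P[nm],z))+.5)*4-.5).round().astype(int)
            for i in range(8):
                for k in(1,2,4):
                    if not i&k: cv2.line(im,tuple(map(int,uv[i])),tuple(map(int,uv[i|k])),(255,0,255),1)
    return im
t=draw("top"); cv2.imwrite("pics/c.png",cv2.resize(t[560:1240,440:1660],(800,446),interpolation=3))
s=draw("scene"); cv2.imwrite("pics/d.png",cv2.resize(s[360:1100,780:1640],(690,594),interpolation=3))
E
```

```text
['Unreachable', 'camera_info', 'cut_out', 'find_in', 'finish_job', 'hold_point_z', 'observe', 'snapshot'] 18.700000000000003
tray ['scene', 'top'] [420.084 368.155   0.839] 0.078
tray ['scene'] [419.023 368.124   0.839] 0.052
tray ['top'] [420.474 368.239   0.834] 0.024
stick ['scene', 'top'] [360.994 308.988   0.86 ] 0.5Traceback (most recent call last):
  File "<stdin>", line 20, in <module>
  File "fit.py", line 28, in fit
    best=minimize(cost,x0,method="Nelder-Mead",options=dict(initial_simplex=x0+s*np.array([[0,0,0],[1,0,0],[0,1,0],[0,0,1]]),xatol=.01,fatol=1e-5))
    res = _minimize_neldermead(fun, x0, args, callback, bounds=bounds,
                               **options)
    fxc = func(xc)
    fx = function(np.copy(x), *(wrapper_args + args))
  File "fit.py", line 23, in cost
    r=render(n,boxes,p,z,(l,t,mm.shape[1],mm.shape[0]),minus); e+=np.abs(r-mm).sum()/mm.sum()
  File "fit.py", line 11, in render
    uv=proj(n,place(b,p,z))+.5-[l,t]
       ~~~~^^^^^^^^^^^^^^^^
  File "h.py", line 9, in proj
    K,r,t=cam(n); return cv2.projectPoints(np.array(P,float).reshape(-1,3),r,t,K,None)[0].reshape(-1,2)
          ~~~^^^
  File "h.py", line 5, in cam
    c=camera_info(n); f=200/np.tan(np.radians(c["fovy"])/2)
ValueError: time passes only in moves, steps and waits
```

```bash
python3 - <<'E'
s=open("h.py").read()
s=s.replace("def cam(n):","import functools\n@functools.lru_cache(None)\ndef cam(n):")
open("h.py","w").write(s)
E
cat > look.py <<'E'
from fit import *
N=("scene","top")
BB=[box(-25,25,-50,50,0,40)]
def hull(m):
    c=np.vstack(cv2.findContours(m.astype(np.uint8),0,2)[0]); o=np.zeros(m.shape,np.uint8); cv2.fillConvexPoly(o,cv2.convexHull(c),1); return o>0
SH={"tray":([box(-130,130,-60,60,0,18)],0),"stick":(STK+GRIP,5),"bed":(BED+BR,0),"block":(BB,12),"console":([box(-30,30,-30,30,0,50)],0)}
def draw(im,n,P):
    im=cv2.resize(im,None,fx=4,fy=4,interpolation=cv2.INTER_CUBIC)
    for nm in P:
        bx,z=SH[nm]; z=P[nm][3] if len(P[nm])>3 else z
        for b in bx:
            uv=((proj(n,place(b,P[nm],z))+.5)*4-.5).round().astype(int)
            for i in range(8):
                for k in(1,2,4):
                    if not i&k: cv2.line(im,tuple(map(int,uv[i])),tuple(map(int,uv[i|k])),(255,0,255),1)
    return im
E
cat > m1.py <<'E'
from look import *
import pickle
I={n:snapshot(n) for n in N}
HS={n:cv2.cvtColor(i,cv2.COLOR_BGR2HSV) for n,i in I.items()}
M={}
M["tray"]={n:hull(clean((HS[n][...,0]>100)&(HS[n][...,0]<130)&(HS[n][...,1]>110)&near(n,"tray",4),1)) for n in N}
tm={n:cv2.erode(M["tray"][n].astype(np.uint8),np.ones((5,5)))>0 for n in N}
M["stick"]={n:clean((HS[n][...,0]<22)&(HS[n][...,1]>90)&(HS[n][...,2]>60)&tm[n],1) for n in N}
M["bed"]={n:near(n,"bed",0) for n in N}
M["block"]={n:near(n,"block",0) for n in N}
M["console"]={n:clean((HS[n][...,1]<60)&near(n,"console",3)) for n in N}
print({n:M["stick"][n].sum() for n in N})
g=back("top",[187.5,274],73)[0]; print(g)
P={}
for nm,bx,p0,z,mi in(("tray",SH["tray"][0],(420,368,.835),0,()),("stick",STK,(g[0],g[1],.835),5,GRIP),
  ("bed",BED+BR,(595,75,-.05),0,()),("block",BB,(575,-46,.2),12,()),("console",SH["console"][0],(350,-225,0),0,())):
    P[nm],c=fit(M[nm],bx,p0,z,mi); print(nm,P[nm].round(3),round(c,3))
    for n in N: p,c=fit({n:M[nm][n]},bx,P[nm],z,mi); print("   ",n,p.round(3),round(c,3))
pickle.dump((P,M,I),open("P.pkl","wb"))
cv2.imwrite("pics/c.png",cv2.resize(draw(I["top"],"top",P)[560:1240,440:1660],(800,446),interpolation=3))
cv2.imwrite("pics/d.png",cv2.resize(draw(I["scene"],"scene",P)[360:1100,780:1640],(690,594),interpolation=3))
E
python3 m1.py
```

```text
{'scene': np.int64(327), 'top': np.int64(497)}
[367.64050683 301.47481433  73.        ]
tray [419.805 368.206   0.833] 0.079
    scene [419.805 368.206   0.833] 0.052
    top [420.221 368.098   0.841] 0.024
stick [361.956 310.058   0.862] 0.47
    scene [360.348 309.25    0.858] 0.211
    top [363.414 307.637   0.882] 0.227
bed [ 6.02274e+02  7.35940e+01 -7.90000e-02] 0.328
    scene [ 6.00606e+02  7.23020e+01 -7.60000e-02] 0.188
    top [ 6.03318e+02  7.48200e+01 -8.40000e-02] 0.127
block [ 5.72705e+02 -4.60350e+01 -2.72000e-01] 0.158
    scene [ 5.71145e+02 -4.77170e+01 -2.58000e-01] 0.074
    top [ 5.7349e+02 -4.5746e+01 -2.7800e-01] 0.052
console [ 3.6246e+02 -2.3111e+02 -1.2900e-01] 0.696
    scene [ 3.61575e+02 -2.30829e+02 -1.29000e-01] 0.31
    top [ 3.63610e+02 -2.30329e+02 -1.52000e-01] 0.374
```

View pics/c.png

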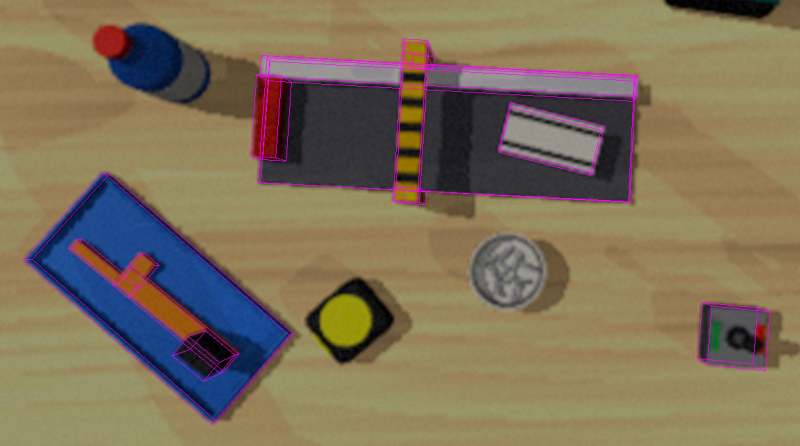

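View pics/d.png

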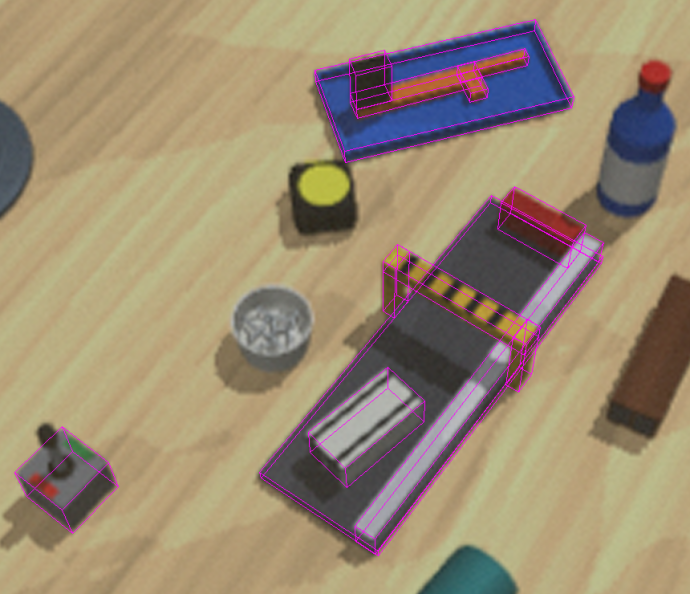

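The overlays match both pictures to within about a pixel, so I move now: over to a point above the stick, turning to its yaw.

play_rows(moves="0.5 0.035 -0.021 0 0; 0.5 0.070 -0.042 0 0; 0.5 0.105 -0.063 0 0; 0.5 0.140 -0.084 0 0; 0.5 0.174 -0.104 0 0")

```text
time_s: 2.8
tcp_pos: [349.7, -483.1, 206.4]
tcp_rot: [0.0, 0.987, 0.163, 0.0]
contact_force: [1.1, 0.0, 0.4]
grip_width: 43.0
```

play_rows(moves="0.5 0.035 -0.021 0 0; 0.5 0.070 -0.042 0 0; 0.5 0.105 -0.063 0 0; 0.5 0.140 -0.084 0 0; 0.5 0.174 -0.104 0 0")

```text
time_s: 3.3
tcp_pos: [481.9, -327.1, 206.7]
tcp_rot: [0.0, 0.987, 0.163, 0.0]
contact_force: [0.9, 0.0, -0.1]
grip_width: 42.7
```

play_rows(moves="0.5 0.014 -0.040 0 0; 0.5 0.028 -0.080 0 0; 0.5 0.042 -0.120 0 0; 0.5 0.055 -0.160 0 0; 0.5 0.066 -0.194 0 0")

```text
time_s: 3.8
tcp_pos: [481.8, -119.8, 206.9]
tcp_rot: [0.0, 0.986, 0.164, 0.001]
contact_force: [-0.4, -0.9, 0.0]
grip_width: 42.7
```

play_rows(moves="0.5 0.014 -0.040 0 0; 0.5 0.028 -0.080 0 0; 0.5 0.042 -0.120 0 0; 0.5 0.055 -0.160 0 0; 0.5 0.066 -0.194 0 0")

```text
time_s: 4.3
tcp_pos: [481.2, 87.6, 207.3]
tcp_rot: [0.0, 0.986, 0.165, 0.001]
contact_force: [-0.5, 0.5, 0.1]
grip_width: 42.5
```

play_rows(moves="0.5 -0.008 -0.050 0 -6; 0.5 -0.016 -0.100 0 -12; 0.5 -0.024 -0.150 0 -18; 0.5 -0.031 -0.200 0 -24; 0.5 -0.038 -0.245 0 -30")

```text
time_s: 4.8
tcp_pos: [364.8, 308.3, 207.4]
tcp_rot: [0.001, 0.909, 0.416, 0.002]
contact_force: [1.0, 0.1, -0.3]
grip_width: 42.6
```

```bash
cat >> h.py <<'E'
def st():
    o=observe(); q=o["tcp_rot"]; yaw=R.from_quat(np.array(q)[[1,2,3,0]]).as_matrix()[:,0]; yaw=np.arctan2(yaw[1],yaw[0])
    return o,np.array(o["tcp_pos"]),yaw
def to(x,y,z,yaw):
    o,p,w=st(); d=np.array([x,y,z])-p; c,s=np.cos(w),np.sin(w)
    print("shift m",np.round([(d[0]*c+d[1]*s)/1e3,(d[0]*s-d[1]*c)/1e3,-d[2]/1e3],4),"turn",round(np.degrees(w-yaw),2),"| t",round(o["time_s"],2),"tcp",p.round(1),"yaw",round(w,4),"F",np.round(o["contact_force"],1),"g",round(o["grip_width"],1),"q",np.round(o["joint_positions"],2))
E
python3 - <<'E'
from h import *
to(362,310,30,.862)
E
```

```text
shift m [-0.0005 -0.0032  0.1774] turn -0.21 | t 4.8 tcp [364.8 308.3 207.4] yaw 0.8584 F [ 1.   0.1 -0.3] g 42.6 q [-0.17  0.21 -0.7   1.96  0.16  1.03 -1.66]
```

play_rows(moves="0.5 0 -0.003 0.030 0; 0.5 0 -0.003 0.060 0; 0.5 0 -0.003 0.090 0; 0.5 0 -0.003 0.115 0; 0.5 0 -0.003 0.130 0")

```text
time_s: 5.3
tcp_pos: [362.4, 309.5, 75.7]
tcp_rot: [0.001, 0.909, 0.416, 0.001]
contact_force: [0.4, -0.2, -0.8]
grip_width: 42.8
```

play_rows(moves="0.5 0 0 0.015 0; 0.5 0 0 0.030 0; 0.5 0 0 0.042 0; 0.5 0 0 0.048 0; 0.5 0 0 0.048 0")

```text
time_s: 5.8
tcp_pos: [362.2, 309.2, 27.1]
tcp_rot: [0.001, 0.909, 0.416, 0.0]
contact_force: [0.1, -0.9, 0.6]
grip_width: 42.7
```

Run:
```python
from h import *
to(362,310,30,.862)
im=snapshot("top"); cv2.imwrite("pics/e.png",cv2.resize(im[190:310,100:240],None,fx=4,fy=4,interpolation=2))
```

```text
shift m [ 0.0005 -0.0007 -0.0029] turn -0.2 | t 5.8 tcp [362.2 309.2  27.1] yaw 0.8585 F [ 0.1 -0.9  0.6] g 42.7 q [-0.33  0.47 -0.58  2.13  0.42  0.66 -1.91]
```

View pics/e.png

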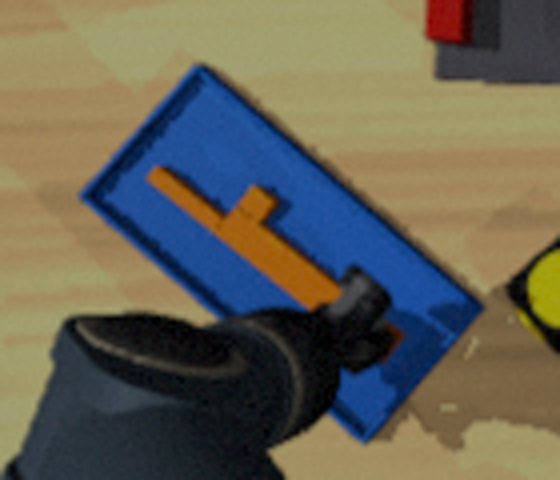

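The jaws straddle the grip, and the bar runs straight out from between them. I close and lift.

play_rows(moves="0 0 0 -0.002 0; 0 0 0 -0.002 0; 0 0 0 -0.002 0; 0 0 0 -0.002 0; 0 0 0 -0.002 0")

```text
time_s: 6.35
tcp_pos: [362.9, 310.1, 30.8]
tcp_rot: [0.001, 0.909, 0.416, 0.001]
contact_force: [-1.4, -1.8, 5.8]
grip_width: 22.8
```

play_rows(moves="0 0 0 -0.010 0; 0 0 0 -0.030 0; 0 0 0 -0.055 0; 0 0 0 -0.080 0; 0 0 0 -0.100 0")

```text
time_s: 6.85
tcp_pos: [362.7, 310.4, 132.7]
tcp_rot: [0.001, 0.909, 0.416, 0.002]
contact_force: [1.2, -0.1, -0.9]
grip_width: 22.5
```

Run:
```python
from h import *
to(362,310,130,.862)
```

```text
shift m [-0.0008 -0.0003  0.0027] turn -0.19 | t 6.85 tcp [362.7 310.4 132.7] yaw 0.8587 F [ 1.2 -0.1 -0.9] g 22.5 q [-0.22  0.31 -0.68  2.04  0.26  0.87 -1.76]
```

play_rows(moves="0 -0.014 0.035 -0.020 0; 0 -0.034 0.080 -0.040 0; 0 -0.053 0.126 -0.060 0; 0 -0.072 0.172 -0.060 0; 0 -0.090 0.215 -0.060 0")

```text
time_s: 7.35
tcp_pos: [466.1, 102.6, 195.0]
tcp_rot: [0.001, 0.909, 0.416, 0.004]
contact_force: [1.5, 0.4, -1.3]
grip_width: 22.7
```

play_rows(moves="0 -0.022 0.026 0 -4; 0 -0.044 0.052 0 -8; 0 -0.066 0.077 0 -12; 0 -0.088 0.103 0 -15; 0 -0.108 0.126 0 -18")

```text
time_s: 7.85
tcp_pos: [490.9, -63.3, 195.7]
tcp_rot: [0.002, 0.832, 0.554, 0.004]
contact_force: [0.4, -0.3, -0.7]
grip_width: 22.5
```

play_rows(moves="0 -0.030 0.019 0 -4; 0 -0.060 0.037 0 -8; 0 -0.088 0.054 0 -12; 0 -0.117 0.071 0 -15; 0 -0.142 0.086 0 -18")

```text
time_s: 8.35
tcp_pos: [515.1, -229.4, 196.5]
tcp_rot: [0.003, 0.735, 0.678, 0.003]
contact_force: [0.8, 0.5, -1.0]
grip_width: 22.3
```

```bash
cat > stk.py <<'E'
from look import *
import sys
# fit stick in hand: unknown offset along/across, dz, dyaw
o,p,w=st(); I={n:snapshot(n) for n in N}
HS={n:cv2.cvtColor(i,cv2.COLOR_BGR2HSV) for n,i in I.items()}
M={}
for n in N:
    q=(proj(n,place(np.vstack(STK),[p[0],p[1],w],p[2]-25.8))+.5).astype(np.int32)
    reg=np.zeros((400,640),np.uint8); cv2.fillConvexPoly(reg,cv2.convexHull(q.reshape(-1,1,2)),1); reg=cv2.dilate(reg,np.ones((9,9)))>0
    M[n]=clean((HS[n][...,0]<18)&(HS[n][...,1]>140)&(HS[n][...,2]>70)&reg,1); print(n,M[n].sum())
front=[b.copy() for b in STK]; front[0]=box(30,125,-12,12,0,14)
# crop: ignore orange behind x=30
for n in N:
    b=render(n,[box(-40,30,-40,40,0,100)],[p[0],p[1],w],p[2]-25.8,(0,0,640,400))>.5; M[n]&=~b
for zo in(-25.8,-23.8,-27.8,-22):
    for k in(M,{"top":M["top"]},{"scene":M["scene"]}) if zo==-25.8 else (M,):
        f,c=fit(k,front,[p[0],p[1],w],p[2]+zo)
        d=f[:2]-p[:2]; print(zo,list(k),"off along/left",round(d@[np.cos(w),np.sin(w)],1),round(d@[-np.sin(w),np.cos(w)],1),"dyaw",round(f[2]-w,4),"c",round(c,3))
import pickle; P=pickle.load(open("P.pkl","rb"))[0]
P["stick"]=[p[0],p[1],w,p[2]-25.8]
s=np.hstack([cv2.resize(draw(I["top"],"top",P)[560:1000,1040:1760],(400,244),interpolation=3),cv2.resize(draw(I["scene"],"scene",P)[560:1220,700:1420],(400,367),interpolation=3)[:244]])
cv2.imwrite("pics/f.png",np.vstack([cv2.resize(draw(I["top"],"top",P)[560:1000,1040:1760],(540,330),interpolation=3),cv2.resize(draw(I["scene"],"scene",P)[640:990,800:1500],(540,270),interpolation=3)]))
E
python3 -c "
from h import *
to(516,-226,190,1.492)"; python3 stk.py
```

```text
shift m [0.0034 0.0006 0.0065] turn -0.1 | t 8.35 tcp [ 515.1 -229.4  196.5] yaw 1.4902 F [ 0.8  0.5 -1. ] g 22.3 q [ 0.73  0.33 -0.48  1.8   0.17  1.04  0.1 ]
scene 432
top 642
-25.8 ['scene', 'top'] off along/left -1.1 -2.7 dyaw 0.0138 c 0.974
-25.8 ['top'] off along/left -6.4 -3.3 dyaw 0.0111 c 0.261
-25.8 ['scene'] off along/left 3.7 0.6 dyaw 0.0095 c 0.548
-23.8 ['scene', 'top'] off along/left -2.1 -3.1 dyaw 0.0159 c 0.921
-27.8 ['scene', 'top'] off along/left -0.5 -3.9 dyaw 0.0308 c 1.032
-22 ['scene', 'top'] off along/left -3.2 -3.0 dyaw 0.0125 c 0.885
```

View pics/f.png

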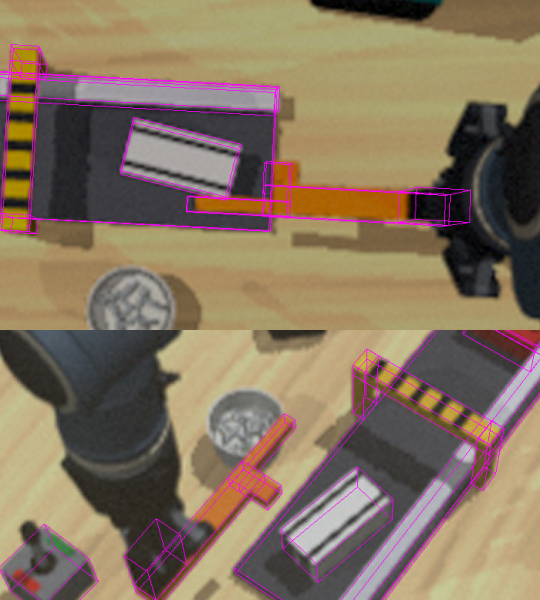

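play_rows(moves="0 0 -0.002 0.030 0; 0 0 -0.002 0.060 0; 0 0 -0.002 0.085 0; 0 0 -0.002 0.105 0; 0 0 -0.002 0.115 0")

```text
time_s: 8.95
tcp_pos: [512.6, -231.9, 79.6]
tcp_rot: [0.002, 0.738, 0.675, 0.002]
contact_force: [0.6, 0.4, -0.7]
grip_width: 22.4
```

play_rows(moves="0 0 0 0.010 0; 0 0 0 0.020 0; 0 0 0 0.030 0; 0 0 0 0.035 0; 0 0 0 0.035 0")

```text
time_s: 9.45
tcp_pos: [512.5, -231.8, 44.1]
tcp_rot: [0.002, 0.738, 0.675, 0.002]
contact_force: [-0.5, 0.7, -0.8]
grip_width: 22.7
```

Run:
```python
from h import *
to(513.5,-229.4,40,1.492)
from look import *; import pickle
P=pickle.load(open("P.pkl","rb"))[0]; o,p,w=st(); P["stick"]=[p[0],p[1],w,p[2]-25.8]
I={n:snapshot(n) for n in N}
a=draw(I["top"],"top",P)[620:940,1130:1770]; b=draw(I["scene"],"scene",P)[760:1060,960:1600]
cv2.imwrite("pics/g.png",cv2.resize(np.vstack([a,b]),(600,581)))
```

```text
shift m [0.0024 0.0008 0.0041] turn -0.54 | t 9.45 tcp [ 512.5 -231.8   44.1] yaw 1.4827 F [-0.5  0.7 -0.8] g 22.7 q [ 0.67  0.52 -0.41  1.93  0.29  0.74 -0.  ]
```

View pics/g.png

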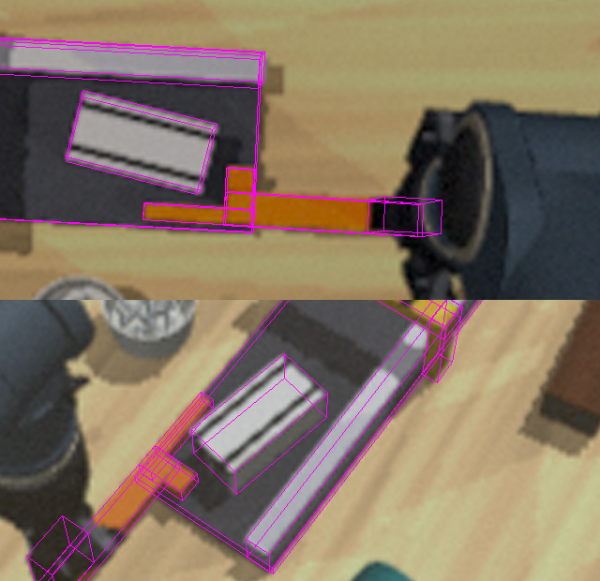

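play_rows(moves="0 0 0.004 0.003 -0.5; 0 0 0.008 0.003 -0.5; 0 0 0.012 0.003 -0.5; 0 0 0.016 0.003 -0.5; 0 0 0.020 0.003 -0.5")

```text
time_s: 10.05
tcp_pos: [533.3, -233.9, 42.0]
tcp_rot: [0.003, 0.735, 0.679, 0.002]
contact_force: [-0.9, -0.8, -0.8]
grip_width: 23.0
```

play_rows(moves="0 0 0.004 0 0; 0 0 0.008 0 0; 0 0 0.012 0 0; 0 0 0.015 0 0; 0 0 0.018 0 0")

```text
time_s: 10.55
tcp_pos: [551.3, -235.2, 42.0]
tcp_rot: [0.002, 0.734, 0.679, 0.002]
contact_force: [-2.2, -0.1, -1.7]
grip_width: 22.7
```

```bash
cat > chk.py <<'E'
from look import *; import pickle,sys
P=pickle.load(open("P.pkl","rb"))[0]; b=P["bed"]
def bedf(p): 
    d=np.array(p[:2])-b[:2]; c,s=np.cos(b[2]),np.sin(b[2]); return np.array([d[0]*c+d[1]*s,-d[0]*s+d[1]*c])
o,p,w=st(); e=bedf(p); print("stick origin bed",e.round(1),"rel yaw",round(w-b[2]-np.pi/2,4),"z",p[2].round(1),"F",np.round(o["contact_force"],1),"M",np.round(o["moment"],2),"t",round(o["time_s"],2),"g",round(o["grip_width"],1))
if len(sys.argv)>1:
    M={}
    for n in sys.argv[1:]:
        im=snapshot(n); cv2.imwrite(f"pics/{n}_{o['time_s']:.2f}.png",im); r=[x for x in cut_out(n,"block") if x["p"]>.3]
        if r: M[n]=r[0]["region"]; 
    # expected block squared at fence with rear on heel
    c,s=np.cos(b[2]),np.sin(b[2]); g=[5,min(e[1]+178,110)]; p0=(b[0]+g[0]*c-g[1]*s,b[1]+g[0]*s+g[1]*c,b[2])
    for k in [{n:M[n]} for n in M]:
        f,cc=fit(k,BB,p0,12); print(list(k),"block bed",bedf(f).round(1),"yaw",round(f[2]-b[2],3),"c",round(cc,3))
E
python3 chk.py scene top
```

```text
stick origin bed [ -26.4 -311.8] rel yaw 0.0002 z 42.0 F [-2.2 -0.1 -1.7] M [-0.06  0.43  0.28] t 10.55 g 22.7
['scene'] block bed [  -4.  -118.4] yaw 0.092 c 0.067
['top'] block bed [  -0.4 -115.5] yaw 0.054 c 0.037
```

The block over-rotated slightly because the cheek was pushing behind its centre. I back off, advance until the heel nearly bears on the rear end, then press to the fence again.

play_rows(moves="0 0 -0.004 0 0; 0 0 -0.008 0 0; 0 0.006 -0.008 0 0; 0 0.012 -0.008 0 0; 0 0.016 -0.008 0 0")

```text
time_s: 11.25
tcp_pos: [545.1, -217.4, 42.3]
tcp_rot: [0.003, 0.734, 0.679, 0.003]
contact_force: [0.2, -0.0, -1.2]
grip_width: 22.8
```

play_rows(moves="0 0 0.004 0 0; 0 0 0.008 0 0; 0 0 0.011 0 0; 0 0 0.013 0 0; 0 0 0.014 0 0")

```text
time_s: 11.75
tcp_pos: [558.4, -218.0, 41.9]
tcp_rot: [0.002, 0.734, 0.679, 0.002]
contact_force: [-2.7, 2.7, -1.3]
grip_width: 22.3
```

```bash
python3 chk.py scene top
```

```text
stick origin bed [ -20.7 -294.1] rel yaw 0.0014 z 41.9 F [-2.7  2.7 -1.3] M [0.49 0.71 0.6 ] t 11.75 g 22.3
['scene'] block bed [   1.1 -118.6] yaw 0.048 c 0.193
['top'] block bed [   5.1 -115.2] yaw 0.054 c 0.033
```

play_rows(moves="0 0 0.001 0 0; 0 0 0.002 0 0; 0 0 0.003 0 0; 0 0 0.003 0 0; 0 0 0.003 0 0")

```text
time_s: 12.45
tcp_pos: [560.0, -218.3, 41.7]
tcp_rot: [0.001, 0.734, 0.679, 0.001]
contact_force: [-6.3, 1.8, 0.4]
grip_width: 22.8
```

```bash
python3 chk.py scene top
python3 - <<'E'
import cv2,glob
f=sorted(glob.glob("pics/top_1*.png"))[-1]; a=cv2.imread(f)[150:230,270:410]
g=sorted(glob.glob("pics/scene_1*.png"))[-1]; b=cv2.imread(g)[180:280,250:390]
cv2.imwrite("pics/i.png",cv2.resize(cv2.vconcat([a,b]),None,fx=3.2,fy=3.2,interpolation=2))
E
```

```text
stick origin bed [ -19.  -294.4] rel yaw 0.0017 z 41.7 F [-6.3  1.8  0.4] M [0.49 1.45 0.73] t 12.45 g 22.8
['scene'] block bed [   0.4 -118.4] yaw 0.09 c 0.188
['top'] block bed [   4.9 -115.5] yaw 0.051 c 0.034
```

View pics/i.png

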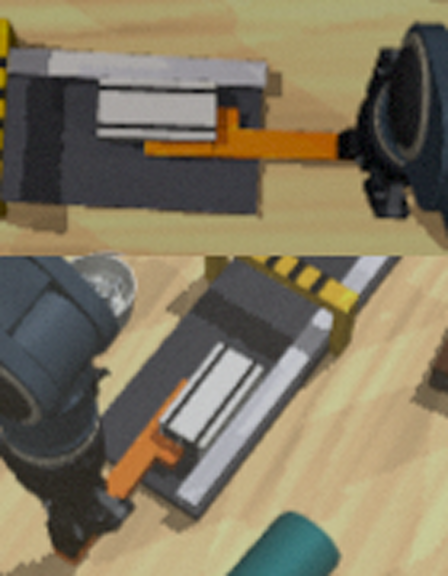

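The block's rear corner is on the fence, and its front still stands a few mm off. The heel is blocking the rotation, so I back it off 5 mm and press again.

play_rows(moves="0 0 -0.003 0 0; 0 -0.005 -0.003 0 0; 0 -0.005 -0.001 0 0; 0 -0.005 0.002 0 0; 0 -0.005 0.003 0 0")

```text
time_s: 13.15
tcp_pos: [560.5, -225.2, 41.4]
tcp_rot: [-0.0, 0.734, 0.68, -0.001]
contact_force: [-7.1, -2.2, 1.9]
grip_width: 22.3
```

play_rows(moves="0 0 0.002 0 0; 0 0 0.003 0 0; 0 0 0.004 0 0; 0 0 0.004 0 0; 0 0 0.004 0 0")

```text
time_s: 13.65
tcp_pos: [561.2, -225.6, 40.6]
tcp_rot: [-0.003, 0.733, 0.68, -0.004]
contact_force: [-8.4, 0.8, 2.1]
grip_width: 22.5
```

```bash
python3 chk.py scene top
```

```text
stick origin bed [ -17.3 -301.5] rel yaw 0.005 z 40.6 F [-8.4  0.8  2.1] M [0.5  2.11 1.04] t 13.65 g 22.5
['scene'] block bed [   1.3 -117.8] yaw 0.055 c 0.105
```

```bash
python3 chk.py top
python3 - <<'E'
import cv2,glob
a=cv2.imread(sorted(glob.glob("pics/top_1*.png"))[-1])[155:215,280:390]
cv2.imwrite("pics/j.png",cv2.resize(a,None,fx=6,fy=6,interpolation=2))
E
```

```text
stick origin bed [ -17.3 -301.5] rel yaw 0.0049 z 40.6 F [-8.4  0.   2. ] M [0.52 2.11 1.08] t 13.85 g 22.6
['top'] block bed [   5.  -115.2] yaw 0.048 c 0.083
```

View pics/j.png

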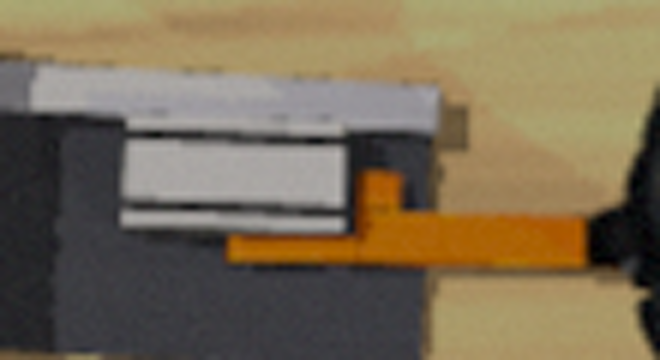

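The stick has yawed about 0.035 rad in the grip under load, so its cheek leans away at the tip. I turn the tool to compensate, which presses the front of the block onto the fence.

play_rows(moves="0 0 -0.001 -0.001 0.6; 0 0 -0.002 -0.001 1.2; 0 0 -0.003 -0.001 1.8; 0 0 -0.003 -0.001 2.4; 0 0 -0.003 -0.001 2.4")

```text
time_s: 14.45
tcp_pos: [556.2, -224.4, 41.0]
tcp_rot: [-0.005, 0.746, 0.666, -0.006]
contact_force: [-6.5, 1.2, -0.3]
grip_width: 22.7
```

```bash
python3 chk.py top
python3 - <<'E'
import cv2,glob
a=cv2.imread(sorted(glob.glob("pics/top_1*.png"))[-1])[155:215,280:390]
cv2.imwrite("pics/k.png",cv2.resize(a,None,fx=6,fy=6,interpolation=2))
E
```

```text
stick origin bed [ -22.4 -300.7] rel yaw -0.034 z 41.0 F [-6.5  1.2 -0.3] M [0.8  1.74 1.19] t 14.45 g 22.7
['top'] block bed [   6.5 -115.4] yaw 0.013 c 0.066
```

View pics/k.png

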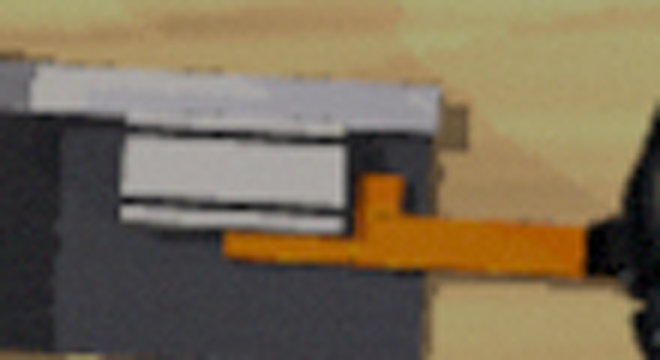

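Squared: the top view gives yaw of about 0.01 and the block lies along the fence. I start the feed.

play_rows(moves="0 0.004 0.001 0 0; 0 0.008 0.001 0 0; 0 0.012 0.001 0 0; 0 0.016 0.001 0 0; 0 0.020 0.001 0 0")

```text
time_s: 15.05
tcp_pos: [557.4, -208.4, 40.6]
tcp_rot: [-0.004, 0.746, 0.666, -0.009]
contact_force: [-6.1, -6.2, 0.6]
grip_width: 22.4
```

```bash
python3 chk.py top
```

```text
stick origin bed [ -22.5 -284.7] rel yaw -0.0336 z 40.6 F [-6.1 -6.2  0.6] M [-1.15  1.75  1.15] t 15.05 g 22.4
['top'] block bed [   6.1 -109. ] yaw 0.015 c 0.044
```

play_rows(moves="0 0.008 0 0 0; 0 0.014 0 0 0; 0 0.020 0 0 0; 0 0.026 0 0 0; 0 0.032 0 0 0")

```text
time_s: 15.65
tcp_pos: [559.6, -179.6, 40.4]
tcp_rot: [-0.003, 0.746, 0.666, -0.011]
contact_force: [-6.4, -6.4, 2.6]
grip_width: 22.4
```

play_rows(moves="0 0.008 0 0 0; 0 0.014 0 0 0; 0 0.020 0 0 0; 0 0.026 0 0 0; 0 0.032 0 0 0")

```text
time_s: 16.15
tcp_pos: [561.7, -151.9, 40.2]
tcp_rot: [-0.002, 0.746, 0.666, -0.014]
contact_force: [-6.7, -7.4, 3.4]
grip_width: 23.0
```

```bash
python3 chk.py top
python3 - <<'E'
from h import *
print(R.from_quat(observe()["tcp_rot"][[1,2,3,0]]).as_matrix().round(4))
E
```

```text
stick origin bed [ -22.6 -228. ] rel yaw -0.0332 z 40.2 F [-6.7 -7.4  3.4] M [-1.19  1.75  1.06] t 16.15 g 23.0
['top'] block bed [  5.7 -52.5] yaw -0.005 c 0.135
[[ 0.1109  0.9935 -0.0241]
 [ 0.9937 -0.1112 -0.0142]
 [-0.0168 -0.0224 -0.9996]]
```

play_rows(moves="0 0.008 0 -0.001 0; 0 0.014 0 -0.002 0; 0 0.020 -0.001 -0.003 0; 0 0.026 -0.001 -0.003 0; 0 0.032 -0.001 -0.003 0")

```text
time_s: 16.75
tcp_pos: [563.7, -120.7, 42.4]
tcp_rot: [-0.002, 0.745, 0.667, -0.016]
contact_force: [-4.2, -3.7, 0.2]
grip_width: 22.8
```

play_rows(moves="0 0.008 0 -0.001 0; 0 0.014 0 -0.001 0; 0 0.020 -0.001 -0.001 0; 0 0.026 -0.001 -0.001 0; 0 0.032 -0.001 -0.001 0")

```text
time_s: 17.25
tcp_pos: [565.7, -91.1, 42.7]
tcp_rot: [-0.002, 0.745, 0.666, -0.017]
contact_force: [-4.0, -5.0, 0.3]
grip_width: 22.8
```

```bash
python3 chk.py top
python3 - <<'E'
from h import *
print(R.from_quat(observe()["tcp_rot"][[1,2,3,0]]).as_matrix().round(4)[2])
E
```

```text
stick origin bed [ -23.4 -167. ] rel yaw -0.0327 z 42.7 F [-4.  -5.   0.3] M [-0.83  1.15  0.79] t 17.25 g 22.8
['top'] block bed [6.5 9.1] yaw -0.011 c 0.424
[-0.0218 -0.0247 -0.9995]
```

play_rows(moves="0 0.008 0 -0.001 0; 0 0.014 0 -0.001 0; 0 0.020 -0.0005 -0.001 0; 0 0.026 -0.0005 -0.001 0; 0 0.032 -0.0005 -0.001 0")

```text
time_s: 17.85
tcp_pos: [568.6, -59.5, 42.8]
tcp_rot: [-0.001, 0.745, 0.667, -0.018]
contact_force: [-3.6, -4.9, 1.6]
grip_width: 22.7
```

play_rows(moves="0 0.008 0 -0.001 0; 0 0.014 0 -0.001 0; 0 0.020 -0.0005 -0.001 0; 0 0.026 -0.0005 -0.001 0; 0 0.032 -0.0005 -0.001 0")

```text
time_s: 18.35
tcp_pos: [571.0, -29.4, 42.9]
tcp_rot: [-0.001, 0.745, 0.666, -0.019]
contact_force: [-5.1, -5.0, 0.3]
grip_width: 22.6
```

play_rows(moves="0 0.008 0 -0.001 0; 0 0.014 0 -0.001 0; 0 0.019 -0.0005 -0.001 0; 0 0.023 -0.0005 -0.001 0; 0 0.026 -0.0005 -0.001 0")

```text
time_s: 18.85
tcp_pos: [572.8, -5.2, 43.0]
tcp_rot: [-0.001, 0.745, 0.666, -0.021]
contact_force: [-4.3, -4.1, 0.6]
grip_width: 22.4
```

```bash
python3 chk.py top scene
python3 - <<'E'
from h import *
print(R.from_quat(observe()["tcp_rot"][[1,2,3,0]]).as_matrix().round(4)[2])
E
```

```text
stick origin bed [-23.1 -80.9] rel yaw -0.0324 z 43.0 F [-4.3 -4.1  0.6] M [-0.83  1.26  0.81] t 18.85 g 22.4
['top'] block bed [ 5.9 95.6] yaw 0.002 c 0.074
['scene'] block bed [  2.6 104.8] yaw 0.008 c 0.37
[-0.0289 -0.0285 -0.9992]
```

play_rows(moves="0 0.005 0 -0.001 0; 0 0.008 0 -0.001 0; 0 0.011 0 -0.001 0; 0 0.014 0 -0.001 0; 0 0.016 0 -0.001 0")

```text
time_s: 19.55
tcp_pos: [574.1, 9.6, 43.4]
tcp_rot: [-0.001, 0.745, 0.666, -0.022]
contact_force: [-4.3, -4.5, 1.3]
grip_width: 22.7
```

play_rows(moves="0 0.002 0 0 0; 0 0.003 0 0 0; 0 0.004 0 0 0; 0 0.005 0 0 0; 0 0.005 0 0 0")

```text
time_s: 20.05
tcp_pos: [573.9, 10.6, 43.1]
tcp_rot: [0.0, 0.746, 0.666, -0.024]
contact_force: [-5.9, -8.0, 2.0]
grip_width: 22.6
```

```bash
python3 chk.py top scene
```

```text
stick origin bed [-23.3 -65. ] rel yaw -0.0338 z 43.1 F [-5.9 -8.   2. ] M [-1.37  1.41  0.8 ] t 20.05 g 22.6
['top'] block bed [  3.9 112.1] yaw 0.038 c 0.084
['scene'] block bed [  0.4 119.5] yaw 0.061 c 0.289
```

play_rows(moves="0 0.002 0 0 0; 0 0.004 0.001 0 0; 0 0.005 0.001 0 0; 0 0.005 0.001 0 0; 0 0.005 0.001 0 0")

```text
time_s: 20.75
tcp_pos: [574.2, 10.4, 42.9]
tcp_rot: [0.002, 0.746, 0.665, -0.028]
contact_force: [-6.1, -9.7, 3.8]
grip_width: 22.5
```

```bash
python3 chk.py top scene;  python3 - <<'E'
import cv2,glob
a=cv2.imread(sorted(glob.glob("pics/top_2*.png"))[-1])[150:215,200:330]
b=cv2.imread(sorted(glob.glob("pics/scene_2*.png"))[-1])[135:195,280:410]
cv2.imwrite("pics/l.png",cv2.resize(cv2.vconcat([a,b]),None,fx=4.7,fy=4.7,interpolation=2))
E
```

```text
stick origin bed [-22.9 -65.2] rel yaw -0.0353 z 42.9 F [-6.1 -9.7  3.8] M [-1.6   1.67  1.05] t 20.75 g 22.5
['top'] block bed [  6.9 110.3] yaw -0.018 c 0.155
['scene'] block bed [  1.3 116.4] yaw 0.045 c 0.217
```

View pics/l.png

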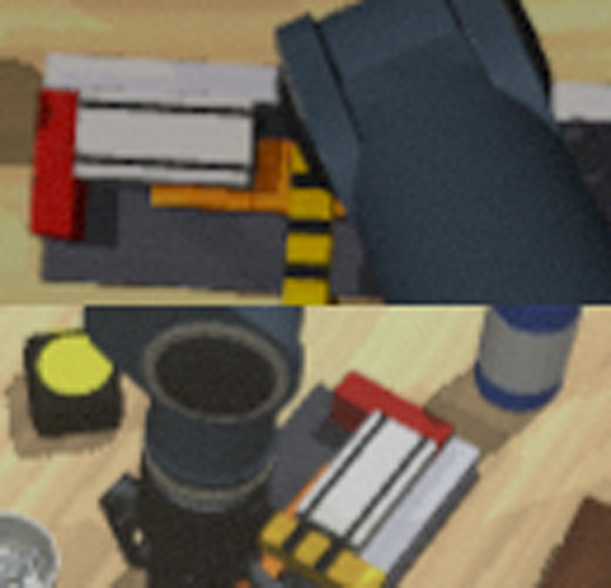

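The crops show the block flat on the red stop and the fence. The stick stopped advancing with its origin at bed y −65, and the push force rose to about 10 N. I unload gently, back the stick out and check.

play_rows(moves="0 0 0 0 0; 0 0 0 -0.001 0; 0 -0.002 -0.001 -0.001 0; 0 -0.005 -0.005 -0.002 0; 0 -0.010 -0.010 -0.002 0")

```text
time_s: 21.45
tcp_pos: [565.1, 1.7, 46.4]
tcp_rot: [0.003, 0.747, 0.664, -0.026]
contact_force: [-0.7, -0.3, -1.5]
grip_width: 22.2
```

play_rows(moves="0 -0.020 0 0 0; 0 -0.045 0 0 0; 0 -0.075 0 0 0; 0 -0.105 0 0 0; 0 -0.135 0 0 0")

```text
time_s: 21.95
tcp_pos: [550.2, -134.6, 52.7]
tcp_rot: [0.004, 0.748, 0.664, -0.025]
contact_force: [0.5, -0.0, 0.4]
grip_width: 22.7
```

play_rows(moves="0 -0.015 0 0 0; 0 -0.025 0 -0.020 0; 0 -0.030 0 -0.060 0; 0 -0.030 0 -0.100 0; 0 -0.030 0 -0.140 0")

```text
time_s: 22.45
tcp_pos: [551.5, -159.1, 195.5]
tcp_rot: [0.005, 0.748, 0.663, -0.024]
contact_force: [0.8, -0.8, -2.2]
grip_width: 22.7
```

```bash
python3 chk.py top scene
python3 - <<'E'
from look import *; import pickle
print(R.from_quat(observe()["tcp_rot"][[1,2,3,0]]).as_matrix().round(4)[2])
P,M,I=pickle.load(open("P.pkl","rb"))
# console top-face & toggle: fit top face outline using network mask w/o toggle
N=("scene","top")
for n in N:
    for th in("toggle","console"):
        for d in cut_out(n,th)[:2]:
            ys,xs=np.nonzero(d["region"]); print(n,th,round(d["p"],2),np.round(d["rect"]),back(n,[xs.mean(),ys.mean()],105 if th=="toggle" else 50)[0].round(1))
# predicted knob centre pixel for console pose
c=P["console"]
for n in N: print(n,"pred knob",proj(n,[c[0],c[1],111]).round(1))
a=cv2.imread("pics/top0.png"); b=cv2.imread("pics/scene0.png")
for n,im,r in(("top",a,(370,405,255,285)),("scene",b,(195,240,215,262))):
    h=cv2.cvtColor(im,cv2.COLOR_BGR2HSV); x0,x1,y0,y1=r; s=h[y0:y1,x0:x1]
    for nm,m in(("green",(s[...,0]>40)&(s[...,0]<85)&(s[...,1]>100)),("red",((s[...,0]<8)|(s[...,0]>172))&(s[...,1]>110)),("black",s[...,2]<45)):
        ys,xs=np.nonzero(m); print(n,nm,m.sum(),back(n,[xs.mean()+x0,ys.mean()+y0],111 if nm=="black" else 50)[0].round(1))
E
```

```text
stick origin bed [ -32.2 -235.9] rel yaw -0.0409 z 195.5 F [ 0.8 -0.8 -2.2] M [-0.   -0.1   0.01] t 22.45 g 22.7
['top'] block bed [  5.  -57.9] yaw 0.0 c 1.0
['scene'] block bed [ 16.5 -77.1] yaw 0.1 c 1.0
[-0.0434 -0.0241 -0.9988]
scene toggle 0.37 [207. 222. 218. 237.] [ 368.5 -235.4  105. ]
scene console 0.64 [198. 223. 234. 257.] [ 371.7 -237.2   50. ]
top toggle 0.48 [204. 156. 353. 216.] [577.1  58.5 105. ]
top console 0.71 [372. 257. 391. 279.] [ 366.9 -205.8   50. ]
scene pred knob [[209.4 225.4]]
top pred knob [[396.7 271.2]]
top green 39 [ 365.9 -207.8   50. ]
top red 37 [ 362.8 -254.6   50. ]
top black 116 [ 371.2 -209.4  111. ]
scene green 18 [ 364.2 -208.6   50. ]
scene red 35 [ 359.8 -254.2   50. ]
scene black 0 [nan nan nan]<stdin>:17: RuntimeWarning: Mean of empty slice.
  ret = ret.dtype.type(ret / rcount)
```

Run:
```python
from look import *; import pickle
to(327.8,-393.5,195,1.46)
P=pickle.load(open("P.pkl","rb"))[0]; b=P["bed"]; c,s=np.cos(b[2]),np.sin(b[2])
p0=(b[0]+5*c-110*s,b[1]+5*s+110*c,b[2])
for n in N:
    for d in cut_out(n,"block")[:1]:
        f,cc=fit({n:d["region"]},BB,p0,12); q=f[:2]-b[:2]; print(n,round(d["p"],2),(q@[c,s]).round(1),(q@[-s,c]).round(1),round(f[2]-b[2],3),round(cc,3))
```

```text
shift m [-0.2593 -0.193  -0.003 ] turn -0.46 | t 22.85 tcp [ 550.1 -158.8  192. ] yaw 1.452 F [ 0.3 -0.3 -1.9] g 22.6 q [ 0.52  0.36 -0.43  1.76  0.22  1.09 -0.12]
scene 0.68 0.8 118.2 0.007 0.257
top 0.72 5.4 110.3 0.009 0.095
```

Top view puts the block at (5.4, 110.3) in the bed frame with yaw 0.009, so it is home. The scene fit is occluded by the bridge. Next I go to the toggle.

play_rows(moves="0 -0.020 -0.015 0 0; 0 -0.045 -0.034 0 0; 0 -0.075 -0.056 0 0; 0 -0.105 -0.078 0 0; 0 -0.130 -0.097 0 0")

```text
time_s: 23.45
tcp_pos: [437.0, -277.6, 200.2]
tcp_rot: [0.002, 0.748, 0.663, -0.026]
contact_force: [0.7, 0.3, -1.5]
grip_width: 22.8
```

play_rows(moves="0 -0.030 -0.022 0 0; 0 -0.060 -0.045 0 0; 0 -0.090 -0.067 0 0; 0 -0.115 -0.085 0 0; 0 -0.129 -0.096 0 0")

```text
time_s: 23.95
tcp_pos: [323.8, -396.0, 208.1]
tcp_rot: [0.002, 0.749, 0.662, -0.027]
contact_force: [-0.0, -0.3, -1.6]
grip_width: 22.9
```

play_rows(moves="0 0 0 0 0; 0 0 0 0.010 0; 0 0 0 0.020 0; 0 0 0 0.030 0; 0 0 0 0.035 0")

```text
time_s: 24.45
tcp_pos: [322.6, -396.0, 171.3]
tcp_rot: [0.001, 0.749, 0.662, -0.027]
contact_force: [-0.1, -0.6, -1.2]
grip_width: 22.4
```

```bash
cat > nose.py <<'E'
from look import *
o,p,w=st(); Rm=R.from_quat(o["tcp_rot"][[1,2,3,0]]).as_matrix(); print("xz",Rm[2].round(4)); to(327.8,-393.5,128,1.46)
for n in N:
    im=snapshot(n); cv2.imwrite(f"pics/n_{n}_{o['time_s']:.2f}.png",im); h=cv2.cvtColor(im,cv2.COLOR_BGR2HSV)
    # tool frame stick: x fwd=tool x, y left=-tool y, z up=-tool z ; underside 25.8 back... 
    def W(pts,off=(0,0,0)): 
        q=np.array(pts,float)+off; return p+(Rm@np.c_[q[:,0],-q[:,1],25.8-q[:,2]].T).T
    # heel/cheek/bar polygon outline of front part
    front=[box(30,125,-12,12,0,14),box(105,185,0,12,0,14),box(105,125,-30,12,0,14)]
    q=np.vstack([proj(n,W(b)) for b in front]); l,t=np.floor(q.min(0)).astype(int)-8; r,bb=np.ceil(q.max(0)).astype(int)+8
    m=((h[...,0]<18)&(h[...,1]>150)&(h[...,2]>70))[t:bb,l:r]; m=clean(m,1).astype(np.float32)
    from scipy.optimize import minimize
    def ren(v,bs):
        c,s=np.cos(v[2]*.1),np.sin(v[2]*.1); o_=np.zeros(((bb-t)*4,(r-l)*4),np.uint8)
        for B in bs:
            B2=np.c_[B[:,0]*c-B[:,1]*s+v[0]*10,B[:,0]*s+B[:,1]*c+v[1]*10,B[:,2]]
            uv=(proj(n,W(B2))+.5-[l,t])*4*16; cv2.fillConvexPoly(o_,cv2.convexHull(uv.round().astype(np.int32).reshape(-1,1,2)),1,shift=4)
        return cv2.resize(o_.astype(np.float32),(r-l,bb-t),interpolation=cv2.INTER_AREA)
    ign=1-ren([0,0,0],[box(-40,40,-60,60,-30,120)])
    f=minimize(lambda v:(np.abs(ren(v,front)-m)*ign).sum()/m.sum(),[0,0,0],method="Nelder-Mead",options=dict(initial_simplex=[[0,0,0],[.5,0,0],[0,.5,0],[0,0,.5]]))
    v=f.x*[10,10,.1]; c,s=np.cos(v[2]),np.sin(v[2]); k=np.array([[125*c+v[0],125*s+v[1],0],[125*c+17*s+v[0],125*s-17*c+v[1],0]])
    print(n,"off",v.round(3),"c",round(f.fun,3),"inner corner",W(k).round(1).tolist())
E
python3 nose.py
```

```text
xz [-0.0405 -0.0342 -0.9986]
shift m [0.0031 0.0049 0.0433] turn -0.62 | t 24.45 tcp [ 322.6 -396.   171.3] yaw 1.4492 F [-0.1 -0.6 -1.2] g 22.4 q [ 1.01  0.25 -0.28  1.95  0.15  0.96  0.53]
scene off [-2.667  2.214  0.005] c 0.185 inner corner [[333.6, -275.2, 140.7], [350.4, -277.2, 140.1]]
top off [-0.342 -2.126  0.014] c 0.131 inner corner [[337.0, -273.3, 140.5], [353.9, -275.1, 139.9]]
```

play_rows(moves="0 0.003 0.004 0.008 0; 0 0.006 0.008 0.017 0; 0 0.006 0.008 0.027 0; 0 0.006 0.008 0.037 0; 0 0.006 0.008 0.043 0")

```text
time_s: 25.05
tcp_pos: [328.7, -392.7, 127.0]
tcp_rot: [-0.0, 0.749, 0.662, -0.027]
contact_force: [0.1, 0.1, -0.6]
grip_width: 22.9
```

```bash
python3 nose.py
```

```text
xz [-0.0398 -0.0355 -0.9986]
shift m [-0.0009 -0.0008 -0.001 ] turn -0.67 | t 25.05 tcp [ 328.7 -392.7  127. ] yaw 1.4483 F [ 0.1  0.1 -0.6] g 22.9 q [ 0.99  0.31 -0.28  1.99  0.18  0.87  0.48]
scene off [-2.155 -1.847  0.03 ] c 0.179 inner corner [[340.8, -271.6, 96.4], [357.7, -273.2, 95.8]]
top off [ 0.447 -1.836  0.014] c 0.138 inner corner [[343.1, -269.2, 96.2], [360.0, -271.1, 95.6]]
```

play_rows(moves="0 0.006 0 0 0; 0 0.012 0 0 0; 0 0.018 0 0 0; 0 0.024 0 0 0; 0 0.030 0 0 0")

```text
time_s: 25.65
tcp_pos: [332.5, -362.3, 126.2]
tcp_rot: [-0.0, 0.749, 0.662, -0.027]
contact_force: [-0.3, 0.2, -1.4]
grip_width: 22.4
```

play_rows(moves="0 0.005 0 0 0; 0 0.010 0 0 0; 0 0.015 0 0 0; 0 0.019 0 0 0; 0 0.022 0 0 0")

```text
time_s: 26.15
tcp_pos: [335.1, -340.9, 125.5]
tcp_rot: [0.0, 0.749, 0.662, -0.027]
contact_force: [-1.2, -3.5, 0.2]
grip_width: 22.4
```

```bash
cat > tog.py <<'E'
from look import *
o,p,w=st(); print(p.round(1),np.round(o["contact_force"],1),"t",o["time_s"])
# knob: dark blob ahead of orange; triangulate from both views
for n in N:
    im=snapshot(n); cv2.imwrite(f"pics/t_{n}_{o['time_s']:.2f}.png",im)
    for d in cut_out(n,"toggle")[:1]:
        print(n,round(d["p"],2),np.round(d["rect"],1))
def tip(a): 
    d=np.array([.1,.995]); return [362.9+61*np.sin(a)*d[0],-231.3+61*np.sin(a)*d[1],50+61*np.cos(a)]
for a in(0,.35,.43,.5): print(a,[proj(n,tip(a)).round(1).tolist() for n in N])
E
python3 tog.py
```

```text
[ 335.1 -340.9  125.5] [-1.2 -3.5  0.2] t 26.15
scene 0.72 [384.5 172.9 423.1 231.8]
top 0.41 [207.6 108.2 270.1 135.8]
0 [[[209.5, 225.6]], [[396.8, 271.0]]]
0.35 [[[214.9, 220.9]], [[388.2, 270.3]]]
0.43 [[[216.2, 220.0]], [[386.3, 270.0]]]
0.5 [[[217.2, 219.4]], [[384.6, 269.9]]]
```

play_rows(moves="0 0.002 0 0 0; 0 0.003 0 0 0; 0 0.004 0 0 0; 0 0.005 0 0 0; 0 0.005 0 0 0")

```text
time_s: 26.85
tcp_pos: [335.7, -336.0, 125.2]
tcp_rot: [0.0, 0.749, 0.662, -0.027]
contact_force: [-1.4, -4.8, -1.8]
grip_width: 22.9
```

```bash
python3 tog.py | head -1
python3 - <<'E'
from h import *
import glob
for n,(x0,x1,y0,y1) in (("top",(372,404,258,280)),("scene",(200,228,210,245))):
    im=cv2.imread(sorted(glob.glob(f"pics/t_{n}_*.png"))[-1]); g=cv2.cvtColor(im,cv2.COLOR_BGR2HSV)[y0:y1,x0:x1]
    m=(g[...,2]<75)&(g[...,1]<130); print(n)
    for r in range(0,m.shape[0]): print(y0+r,"".join("O" if (g[r,c,0]<18 and g[r,c,1]>150 and g[r,c,2]>70) else "#" if m[r,c] else "." for c in range(m.shape[1])))
E
```

```text
[ 335.7 -336.   125.2] [-1.4 -4.8 -1.8] t 26.85
top
258 ......###..............######...
259 ......###.......................
260 ......###.......................
261 ......###.......................
262 ......###.......................
263 .....####.......................
264 .....####........#.O.....#.OOO..
265 .....####.......#.OOOOOOOOOOOO..
266 .....####....####.OOOOOOOOOO.O..
267 .....####...#####.OOOOOOOOOOOO..
268 .....####...#####..OOOOOOOOOOO..
269 .....###...######..OOOOOOOOOOO..
270 .....###...#####...OOOOOO.OOO...
271 .....###...######.OOOOOO..OOO...
272 .....###....#####.OOOOOO...OOOOO
273 .....###....###..#OOOOO.O...OOOO
274 .....####.........OOOOOOOOOOOOOO
275 OOOO..OOO....###.OOOOOOOOOOOOOOO
276 O.....OOOOOOO.OO.OOOOOOOOOOOOOOO
277 O.O.OOOOOOOO..O..OOOOOOOO.OOOOOO
278 OO.OOOOOOOOOOOOOOOOO.OOOOOOOOOOO
279 OOOOO..O.OOOOOOOOOOOOOOOOOOOOOOO
scene
210 ...............OOOOOO.......
211 ..............OOOOOOO.......
212 .............OOOOOO.........
213 ............OOOOOO..........
214 ...........OOOOOOO..........
215 ..........OOOOOO............
216 .........OOOOOO###........
[... 226 characters left out ...]
.......
224 OOOOOOOOOOOOOOOOO...........
225 OOOOOOOOOOOOOOOOO...........
226 OOOOOOOOOOOOOOOOOO..........
227 OOOOOOOOOOOOOOOOO...........
228 OOOOOOOOOOOOOOOO............
229 OOOOOOO...OOOOOO............
230 OOOOOOO.....OO..............
231 OOOOOO......................
232 OOOO........................
233 OOOO.......##...##..........
234 OO.......####...##..........
235 O.........###..###..........
236 ..........########.........#
237 ..........#######.........##
238 ......O...######.........###
239 .....OOO...###..........####
240 ..#..OOOO..............#####
241 ...#...OOOO...........######
242 ...###..OOOO.........#######
243 ....##....OO.........######.
244 .....####.OO.......#######..
```

Both views put the knob at about 0.45 rad towards green, with 4.8 N on it. I hold it there, then let it go slowly.

play_rows(moves="0 0.001 0 0 0; 0 0.001 0 0 0; 0 0.001 0 0 0; 0 0.001 0 0 0; 0 0.001 0 0 0")

```text
time_s: 27.55
tcp_pos: [335.8, -335.0, 125.1]
tcp_rot: [0.0, 0.749, 0.662, -0.027]
contact_force: [-0.3, -4.6, -2.0]
grip_width: 22.5
```

play_rows(moves="0 0.001 0 0 0; 0 0.001 0 0 0; 0 0.001 0 0 0; 0 0.001 0 0 0; 0 0.001 0 0 0")

```text
time_s: 28.05
tcp_pos: [335.8, -334.1, 125.1]
tcp_rot: [0.0, 0.749, 0.662, -0.027]
contact_force: [-1.5, -4.5, -1.6]
grip_width: 22.7
```

play_rows(moves="0 0.001 0 0 0; 0 0.001 0 0 0; 0 0.001 0 0 0; 0 0.001 0 0 0; 0 0.001 0 0 0")

```text
time_s: 28.55
tcp_pos: [336.0, -333.2, 125.0]
tcp_rot: [0.0, 0.749, 0.662, -0.027]
contact_force: [-1.2, -5.0, -1.9]
grip_width: 22.7
```

```bash
python3 tog.py | head -1; python3 nose.py | tail -2
```

```text
[ 336.  -333.2  125. ] [-1.2 -5.  -1.9] t 28.55
scene off [-2.223e+00  1.123e+00  1.000e-03] c 0.162 inner corner [[348.7, -212.3, 94.3], [365.5, -214.3, 93.7]]
top off [-4.553 -2.082  0.011] c 0.2 inner corner [[350.4, -214.8, 94.4], [367.3, -216.7, 93.7]]
```

play_rows(moves="0 -0.004 0 0 0; 0 -0.008 0 0 0; 0 -0.012 0 0 0; 0 -0.016 0 0 0; 0 -0.020 0 0 0")

```text
time_s: 29.35
tcp_pos: [333.7, -352.7, 125.8]
tcp_rot: [-0.0, 0.749, 0.662, -0.026]
contact_force: [-0.5, -0.8, -0.9]
grip_width: 23.0
```

play_rows(moves="0 -0.006 0 0 0; 0 -0.012 0 0 0; 0 -0.020 0 0 0; 0 -0.028 0 0 0; 0 -0.036 0 0 0")

```text
time_s: 29.85
tcp_pos: [329.2, -389.1, 127.1]
tcp_rot: [-0.0, 0.749, 0.662, -0.026]
contact_force: [1.0, 0.5, -0.9]
grip_width: 22.1
```

play_rows(moves="0 -0.015 0 -0.020 0; 0 -0.035 0 -0.040 0; 0 -0.050 0 -0.060 0; 0 -0.050 0 -0.080 0; 0 -0.050 0 -0.090 0")

```text
time_s: 30.35
tcp_pos: [327.0, -436.8, 220.6]
tcp_rot: [0.001, 0.75, 0.661, -0.026]
contact_force: [-0.7, 0.3, -1.2]
grip_width: 22.6
```

```bash
python3 nose.py
python3 - <<'E'
from h import *
to(490,-200,215,1.46)
import glob
for n,(x0,x1,y0,y1) in (("top",(372,404,258,280)),("scene",(200,228,210,245))):
    im=cv2.imread(sorted(glob.glob(f"pics/n_{n}_*.png"))[-1]); g=cv2.cvtColor(im,cv2.COLOR_BGR2HSV)[y0:y1,x0:x1]
    m=(g[...,2]<75)&(g[...,1]<130); print(n)
    for r in range(0,m.shape[0]): print(y0+r,"".join("#" if m[r,c] else "." for c in range(m.shape[1])))
E
```

```text
xz [-0.0407 -0.0335 -0.9986]
shift m [ 0.0431 -0.0046  0.0926] turn -0.76 | t 30.35 tcp [ 327.  -436.8  220.6] yaw 1.4467 F [-0.7  0.3 -1.2] g 22.6 q [ 1.04  0.26 -0.27  1.82  0.14  1.08  0.59]
scene off [-2.576e+00  1.395e+00  2.000e-03] c 0.176 inner corner [[339.5, -316.1, 189.9], [356.4, -318.2, 189.3]]
top off [-1.143 -2.789  0.013] c 0.192 inner corner [[342.5, -315.1, 189.7], [359.4, -317.0, 189.1]]
shift m [0.2542 0.1325 0.0051] turn -0.69 | t 30.45 tcp [ 327.3 -436.1  220.1] yaw 1.448 F [ 0.9  0.3 -1.5] g 22.8 q [ 1.04  0.26 -0.27  1.82  0.14  1.08  0.59]
top
258 ......###.................###...
259 ......###.......................
260 ......###.......................
261 ......###.......................
262 ......###.......................
263 .....####.......................
264 .....####.......######..........
265 .....####......########.........
266 .....###.......#########........
267 .....####.....###########.......
268 .....####.....#########.##......
269 .....###......#############.....
270 .....####......############.....
271 .....###.......#############....
272 ...
[... 749 characters left out ...]
.......
224 .......#####................
225 .......######...............
226 ........#####...............
227 ........#####...............
228 ........#####...............
229 ..........###...............
230 ............................
231 ............................
232 .............####...........
233 ...........#..####..........
234 ..........##..####..........
235 ..........###..###..........
236 ..........########.........#
237 ..........#######.........##
238 ...........#####.........###
239 ........................####
240 ..#....................#####
241 ...#..................######
242 ...###...............#######
243 ....###.............#######.
244 ....###.............#######.
```

The toggle is back upright (knob at scene (211,226), as at the start) after more than 1.5 s on green. Now I take the stick back to the tray.

play_rows(moves="0 0.020 0.010 -0.001 0; 0 0.045 0.023 -0.002 0; 0 0.073 0.038 -0.003 0; 0 0.100 0.052 -0.004 0; 0 0.127 0.066 -0.005 0")

```text
time_s: 30.95
tcp_pos: [408.4, -316.3, 216.4]
tcp_rot: [-0.0, 0.749, 0.662, -0.027]
contact_force: [0.8, -0.9, -1.6]
grip_width: 22.5
```

play_rows(moves="0 0.028 0.015 -0.001 0; 0 0.056 0.029 -0.002 0; 0 0.084 0.044 -0.003 0; 0 0.108 0.056 -0.004 0; 0 0.127 0.066 -0.005 0")

```text
time_s: 31.45
tcp_pos: [489.5, -195.9, 212.6]
tcp_rot: [-0.001, 0.748, 0.663, -0.027]
contact_force: [0.3, 0.4, -1.5]
grip_width: 22.6
```

play_rows(moves="0 0.026 -0.003 -0.001 0; 0 0.052 -0.006 -0.002 0; 0 0.078 -0.010 -0.003 0; 0 0.104 -0.013 -0.004 0; 0 0.129 -0.016 -0.005 0")

```text
time_s: 31.95
tcp_pos: [488.1, -64.4, 212.0]
tcp_rot: [-0.002, 0.748, 0.664, -0.028]
contact_force: [0.8, 0.3, -1.5]
grip_width: 22.8
```

play_rows(moves="0 0.026 -0.003 -0.001 0; 0 0.052 -0.006 -0.002 0; 0 0.078 -0.010 -0.003 0; 0 0.104 -0.013 -0.004 0; 0 0.129 -0.016 -0.005 0")

```text
time_s: 32.45
tcp_pos: [486.5, 66.8, 211.4]
tcp_rot: [-0.003, 0.747, 0.664, -0.029]
contact_force: [0.4, 0.0, -1.3]
grip_width: 22.6
```

play_rows(moves="0 0.020 -0.013 -0.001 3; 0 0.045 -0.030 -0.002 7; 0 0.070 -0.047 -0.003 11; 0 0.095 -0.063 -0.004 14; 0 0.117 -0.078 -0.005 17")

```text
time_s: 32.95
tcp_pos: [421.2, 193.4, 214.0]
tcp_rot: [0.001, 0.837, 0.546, -0.03]
contact_force: [1.3, -0.5, -0.6]
grip_width: 22.3
```

Run:
```python
from h import *
to(363,311,200,.85)
```

```text
shift m [ 0.0842 -0.1006  0.014 ] turn 17.55 | t 32.95 tcp [421.2 193.4 214. ] yaw 1.1564 F [ 1.3 -0.5 -0.6] g 22.3 q [ 0.04  0.2  -0.65  1.94  0.14  1.1  -1.08]
```

play_rows(moves="0 0.018 -0.021 0 3.5; 0 0.037 -0.044 0 7.5; 0 0.056 -0.067 0 11.5; 0 0.073 -0.087 0 15; 0 0.084 -0.101 0 17.5")

```text
time_s: 33.45
tcp_pos: [360.5, 312.3, 211.7]
tcp_rot: [0.006, 0.91, 0.413, -0.03]
contact_force: [0.1, 0.1, -1.3]
grip_width: 22.8
```

play_rows(moves="0 0 0 0.015 0; 0 0 0 0.040 0; 0 0 0 0.065 0; 0 0 0 0.090 0; 0 0 0 0.105 0")

```text
time_s: 33.95
tcp_pos: [353.4, 307.0, 104.1]
tcp_rot: [0.006, 0.91, 0.413, -0.033]
contact_force: [-0.9, 0.1, -0.7]
grip_width: 22.5
```

```bash
sed -i 's/to(327.8,-393.5,128,1.46)/to(363,311,40,.85)/' nose.py; python3 nose.py
python3 - <<'E'
import numpy as np
t=.837
for nm,p in(("want inner",(125,0)),("want -17",(125,-17))):
    a=.86; print(nm,362+p[0]*np.cos(a)-p[1]*np.sin(a),310+p[0]*np.sin(a)+p[1]*np.cos(a))
E
```

```text
xz [-0.0645 -0.0155 -0.9978]
shift m [0.0093 0.0046 0.0641] turn 0.16 | t 33.95 tcp [353.4 307.  104.1] yaw 0.8528 F [-0.9  0.1 -0.7] g 22.5 q [-0.27  0.37 -0.64  2.04  0.26  0.88 -1.78]
scene off [-3.474  3.443 -0.   ] c 0.198 inner corner [[429.2, 399.6, 70.6], [442.0, 388.4, 70.4]]
top off [-4.3   -1.238  0.007] c 0.24 inner corner [[431.5, 396.5, 70.6], [444.4, 385.4, 70.3]]
want inner 443.5546835205065 404.7303203619096
want -17 456.4380070897262 393.6388834031207
```

play_rows(moves="0 0.008 0.003 0.005 0; 0 0.016 0.006 0.015 0; 0 0.016 0.006 0.028 0; 0 0.016 0.006 0.042 0; 0 0.016 0.006 0.053 0")

```text
time_s: 34.55
tcp_pos: [364.4, 312.0, 48.6]
tcp_rot: [0.007, 0.91, 0.413, -0.034]
contact_force: [0.1, 0.5, -1.0]
grip_width: 22.6
```

play_rows(moves="0 0 0 0.002 0; 0 0 0 0.004 0; 0 0 0 0.006 0; 0 0 0 0.008 0; 0 0 0 0.008 0")

```text
time_s: 35.05
tcp_pos: [364.2, 312.1, 41.0]
tcp_rot: [0.007, 0.91, 0.413, -0.034]
contact_force: [-1.0, 0.5, 0.7]
grip_width: 22.3
```

```bash
python3 nose.py
```

```text
xz [-0.0669 -0.0161 -0.9976]
shift m [-0.0016 -0.0002  0.001 ] turn 0.18 | t 35.05 tcp [364.2 312.1  41. ] yaw 0.8531 F [-1.   0.5  0.7] g 22.3 q [-0.32  0.48 -0.59  2.06  0.35  0.77 -1.85]
scene off [-2.781  1.898  0.019] c 0.252 inner corner [[439.7, 405.7, 7.2], [452.7, 394.8, 6.9]]
top off [-0.542 -1.975  0.015] c 0.218 inner corner [[444.6, 404.5, 6.9], [457.5, 393.5, 6.6]]
```

play_rows(moves="0 0 0 0.002 0; 0 0 0 0.004 0; 0 0 0 0.006 0; 0 0 0 0.007 0; 0 0 0 0.007 0")

```text
time_s: 35.65
tcp_pos: [363.8, 311.6, 33.9]
tcp_rot: [0.007, 0.91, 0.413, -0.034]
contact_force: [-1.4, -2.3, 2.7]
grip_width: 22.5
```

play_rows(moves="0 0 0 0.002 0; 0 0 0 0.004 0; 0 0 0 0.005 0; 0 0 0 0.006 0; 0 0 0 0.006 0")

```text
time_s: 36.15
tcp_pos: [363.4, 311.6, 30.6]
tcp_rot: [0.008, 0.91, 0.413, -0.034]
contact_force: [-6.2, -6.7, 29.0]
grip_width: 22.7
```

play_rows(moves="0 0 0 -0.001 0; 0 0 0 -0.001 0; 0.3 0 0 -0.001 0; 0.4 0 0 -0.001 0; 0.5 0 0 -0.001 0")

```text
time_s: 36.65
tcp_pos: [363.3, 311.4, 31.2]
tcp_rot: [0.008, 0.91, 0.413, -0.034]
contact_force: [0.7, 0.7, -0.1]
grip_width: 42.5
```

play_rows(moves="0.5 0 0 -0.001 0; 0.5 0 0 -0.005 0; 0.5 0 0 -0.020 0; 0.5 0 0 -0.045 0; 0.5 0 0 -0.075 0")

```text
time_s: 37.15
tcp_pos: [366.9, 314.1, 106.3]
tcp_rot: [0.008, 0.91, 0.413, -0.035]
contact_force: [1.2, -0.0, -0.8]
grip_width: 42.8
```

play_rows(moves="0.5 0 0 -0.030 0; 0.5 0 0 -0.060 0; 0.5 0 0 -0.090 0; 0.5 0 0 -0.110 0; 0.5 0 0 -0.120 0")

```text
time_s: 37.65
tcp_pos: [374.4, 320.1, 228.2]
tcp_rot: [0.008, 0.91, 0.413, -0.034]
contact_force: [1.1, 0.4, -0.1]
grip_width: 42.5
```

Run:
```python
from h import *
to(480,80,220,.85)
```

```text
shift m [-0.1115  0.2374  0.0082] turn 0.2 | t 37.65 tcp [374.4 320.1 228.2] yaw 0.8535 F [ 1.1  0.4 -0.1] g 42.5 q [-0.21  0.26 -0.68  1.85  0.16  1.16 -1.67]
```

play_rows(moves="0.5 -0.022 0.047 0 0; 0.5 -0.044 0.094 0 0; 0.5 -0.065 0.139 0 0; 0.5 -0.086 0.184 0 0; 0.5 -0.106 0.226 0 0")

```text
time_s: 38.15
tcp_pos: [475.0, 89.5, 231.8]
tcp_rot: [0.008, 0.91, 0.413, -0.034]
contact_force: [1.1, 0.9, -0.5]
grip_width: 42.6
```

play_rows(moves="0.5 -0.035 0.030 0 0; 0.5 -0.070 0.060 0 0; 0.5 -0.105 0.090 0 0; 0.5 -0.140 0.120 0 0; 0.5 -0.175 0.150 0 0")

```text
time_s: 38.65
tcp_pos: [472.3, -142.5, 241.3]
tcp_rot: [0.007, 0.91, 0.413, -0.035]
contact_force: [0.9, 0.1, -0.4]
grip_width: 43.1
```

play_rows(moves="0.5 -0.030 0.026 0 0; 0.5 -0.060 0.052 0 0; 0.5 -0.085 0.074 0 0; 0.5 -0.105 0.091 0 0; 0.5 -0.115 0.100 0 0")

```text
time_s: 39.15
tcp_pos: [471.0, -297.3, 246.8]
tcp_rot: [0.007, 0.911, 0.412, -0.035]
contact_force: [0.6, 0.5, 0.6]
grip_width: 42.8
```

Run:
```python
from look import *; import pickle
P,M0,I0=pickle.load(open("P.pkl","rb")); b=P["bed"]; c,s=np.cos(b[2]),np.sin(b[2])
I={n:snapshot(n) for n in N}; P=dict(P)
P["block"]=np.array([b[0]+5*c-110*s,b[1]+5*s+110*c,b[2]])
for n in N:
    d=cut_out(n,"block")[0]; mi=[]
    f,cc=fit({n:d["region"]},BB,P["block"],12); q=f[:2]-b[:2]; print(n,round(d["p"],2),(q@[c,s]).round(1),(q@[-s,c]).round(1),round(f[2]-b[2],3),round(cc,3))
    h=cv2.cvtColor(I[n],cv2.COLOR_BGR2HSV); tm=cv2.erode(M0["tray"][n].astype(np.uint8),np.ones((5,5)))>0
    m=clean((h[...,0]<22)&(h[...,1]>90)&(h[...,2]>60)&tm,1); f,cc=fit({n:m},STK,P["stick"],5,GRIP); print("stick",n,f.round(3),round(cc,3))
    for th in("tub","tape","knife","drill","cleaner","spare","console"):
        print(th,[np.round(x["rect"]).tolist() for x in find_in(n,th)[:1]],end=" ")
    d=cv2.absdiff(cv2.GaussianBlur(I[n],(5,5),0),cv2.GaussianBlur(I0[n],(5,5),0)).max(2)>45; N_,L,stt,_=cv2.connectedComponentsWithStats(d.astype(np.uint8)); print("\ndiff blobs",[x.tolist() for x in stt[1:] if x[4]>12])
a=draw(I["top"],"top",{"tray":P["tray"],"stick":P["stick"],"block":P["block"]})[560:1240,440:1660]; bb=cv2.resize(I["scene"],None,fx=4,fy=4,interpolation=2)[320:1100,780:1700]
cv2.imwrite("pics/z.png",cv2.resize(np.vstack([cv2.resize(a,(460,256)),cv2.resize(bb,(460,390))])[:],(420,590)))
```

```text
scene 0.96 3.1 115.6 0.059 0.351
stick scene [361.472 315.624   0.825] 0.209
tub [] tape [[283.0, 144.0, 307.0, 165.0]] knife [[141.0, 297.0, 221.0, 335.0]] drill [[294.0, 262.0, 356.0, 334.0]] cleaner [[380.0, 108.0, 407.0, 157.0]] spare [[381.0, 178.0, 421.0, 227.0]] console [[201.0, 228.0, 234.0, 255.0]] 
diff blobs [[0, 0, 26, 47, 446], [41, 0, 60, 72, 1351], [89, 67, 30, 24, 241], [170, 72, 14, 27, 121], [141, 77, 14, 25, 154], [132, 78, 14, 14, 125], [160, 89, 27, 48, 663], [164, 104, 63, 132, 3646], [128, 106, 12, 16, 92], [157, 130, 12, 13, 85], [129, 143, 12, 7, 32], [180, 142, 6, 4, 13], [166, 146, 9, 5, 31], [343, 157, 30, 29, 446], [139, 178, 13, 7, 46], [0, 192, 93, 147, 2164], [292, 206, 33, 29, 401], [35, 210, 152, 183, 5284], [209, 237, 12, 10, 58], [0, 356, 39, 44, 658]]
top 0.76 5.3 109.9 0.008 0.057
stick top [364.317 314.172   0.856] 0.225
tub [[288.0, 229.0, 313.0, 261.0]] tape [[226.0, 246.0, 259.0, 276.0]] knife [[447.0, 211.0, 481.0, 291.0]] drill [[364.0, 97.0, 452.0, 145.0]] cleaner [[145.0, 147.0, 191.0, 179.0]] spare [[208.0, 107.0, 271.0, 135.0]] console [[374.0, 258.0, 403.0, 278.0]] 
diff blobs [[215, 169, 39, 20, 656], [452, 171, 126, 229, 18095], [306, 180, 33, 10, 63], [302, 184, 37, 18, 355], [301, 196, 34, 10, 67], [432, 218, 24, 37, 501], [136, 230, 6, 4, 14], [155, 236, 8, 8, 26], [165, 241, 8, 4, 20], [529, 260, 39, 10, 235], [517, 264, 11, 35, 207], [530, 271, 32, 29, 622], [189, 273, 12, 11, 26], [530, 287, 18, 9, 61], [567, 318, 73, 82, 3114], [362, 386, 17, 12, 112]]
```

View pics/z.png

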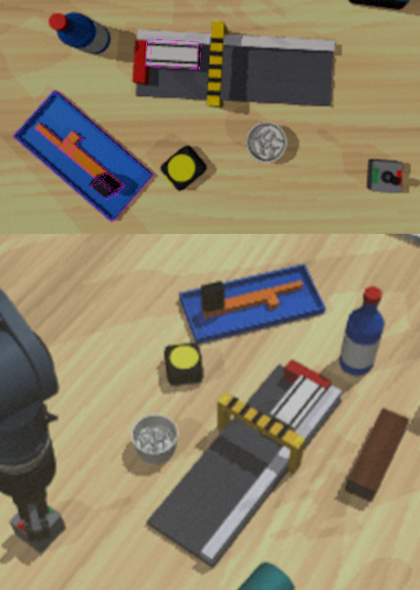

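The last picture shows the block home on the stop and fence, the stick flat in the tray, the toggle upright and the bystanders where they were. The gripper is clear of everything at z ≈ 247, so I hand in.

```bash
python3 -c "
from plant import *
print(finish_job())"
```

```text
the job is handed in; nothing more can be done
None
```

The job is handed in at about 40 s of the 72 s allowed. The block is home, the toggle was held on green and sprang back, and the stick lies flat in its tray.

- **Squaring:** The first press over-rotated the block, because the cheek bore behind its centre. Two more presses, with the heel backed off and the tool turned about 2.4°, brought it flat on the fence.
- **Feed:** I fed the block under the bridge at roughly 50–60 mm/s with light cheek pressure until the stick stopped advancing and the push force rose to about 10 N.
- **Toggle:** The stick's heel pushed it to about 0.45 rad on the green side, judged from both views, and held it there for more than 1.5 s. It was upright again in both views afterwards.
- **Stick:** The tool had pitched nose-down by about 0.065 rad under load. I pressed the stick flat on the tray floor before letting go, with a brief peak of 29 N.

**Last checks:**
- **Block:** The top view puts it at (5.3, 109.9) mm in the bed frame with yaw 0.008 rad, against a home position of (5, 110).
- **Stick:** It sits inside the tray within about 5 mm of where it started.
- **Bystanders:** All six were found in the top view within a few pixels of their first positions.

**Checks that disagreed or failed:**
- **Scene-camera block fit:** It gave (3.1, 115.6) with yaw 0.06 rad. I set it aside because the bridge hides part of the block there and the fit error was large.
- **Tub:** The network missed it in the last scene picture, but I could see it there in its place.

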